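# Remix settled bottles on a hand-cranked bottle roller

## Robot

A 6-joint arm with a two-finger parallel gripper is mounted at the origin on the work surface. World frame = base frame: x ahead of the robot, y to its left, z up, the work surface at z = 0. Lengths are in m, angles in rad, forces in N, time in s.
With the tool pointing down it reaches from about 0.425 to 0.95 m from the base axis. Payload 3.5 kg.
Tool frame: the origin (TCP) lies between the finger pads; the fingertips stand 14 mm ahead of it and the grasp point (between the pads) lies 5 mm behind it (ctrl.tip_extent is the distance from the TCP to the fingertips, in m); x points along the fingers, z is the direction in which the jaws open and shut, and the axes are right-handed (so a half turn about x gives the same grasp; the last joint's range is limited). The gripper opens to 85 mm and grips with 20 to 120 N. Pads are 22 mm wide; open, the fingers measure 114 mm over their backs; the gripper's body (76 mm by 85 mm) begins 54 mm behind the grasp point. The pads swing forward as they close: fully open they stand 13 mm farther back than shut.
Start: joints at [-0.15, 0.286, 1.577, -0, 1.279, -0.15], TCP at [0.675, 0, 0.245] pointing down, gripper open.
Joint ranges: [-2.77, 2.77], [-0.9, 2.22], [0.21, 2.48], [-1.53, 4.67], [0.24, 2.81], [-2.84, 2.84]. Speed limits (rad/s): [2.79, 2.79, 3.14, 3.14, 3.14, 3.14].

## Interface

Orientations are given as a unit quaternion [x, y, z, w].
In Python, from plant import ctrl gives the robot as it stands.
- The arm moves only by the tool move_arm, never from a script. Its argument "commands" is one flat list of numbers, 4 for each row, row after row: the shift along the tool's x, y, z in units of 25 mm (1.0 is 25 mm), then the turn about the tool's x in units of 5 degrees (1.0 is 5 degrees). A call has 1 to 20 rows; each row shifts and turns the commanded pose from where the row before left it, along the tool's axes as they then stand; what a row does not reach is not made up. A row lasts 1/8 s, in which the tool goes at most 62.5 mm and 10.7 degrees, less where a joint would pass 70% of its speed; a pose out of reach is approached as far as the arm can. A call is refused whole if a number of a shift passes 1 or a number of a turn 1, either way. A call with a gripper value outside its range is refused whole. "jaw" is the finger opening in mm, from 0 to 85.4, set as the call begins (left out, the last holds). The fingers move at their own pace and stop on an object; "force" is the grip in N (left out, the last holds). Time passes only in rows, so rows that do not move let the fingers close. It gives the time, the measured TCP pose, the force and the opening at its end, in the units of the state.
- ctrl.get_state(): the state, without advancing time (a new reading comes with each control period).
- ctrl.read_camera(name): name is "scene" or "side" or "wrist"; returns the picture (384x512x3 uint8, red, green, blue); there is no depth.
- ctrl.get_calibration(name): a dict with "camera_matrix" (3x3 intrinsics, pixels), "camera_from_world" (4x4, takes a point from world to camera coordinates); the wrist camera has in their place "mount" (4x4, takes a point from camera to tool coordinates, whose origin is the TCP and whose axes are the tool frame's). Camera axes: x right, y down, z forward; pixel columns grow to the right and rows downward; lengths in m; the calibration is good to about 2 mm. A picture is of the moment at which its call begins: read the wrist's pose just before it. get_calibration takes no time and is no camera call.
- ctrl.sign_off(): hands the job in, once; it reports no verdict.
The state is a dict: "time": time; "qpos": joint angles; "dq": joint speeds; "joint_efforts": joint torques, N m; "eef_pos": TCP position; "tcp_rot": TCP orientation; "contact_force": force on the tool from outside, world axes, zero at the start; "wrist_torque": the same for the moment, N m; "opening": opening from 0.0 (shut) to 1.0 (fully open).
Only numpy, scipy, OpenCV 4.12 (cv2) and the standard library are available. Lean on these libraries where they do the work, as an engineer would, in place of code of your own. Each camera call takes 0.05 s, during which the arm holds its last target.

## Task

Remix the settled bottles for the practical class: lift every amber bottle out of the grey transport tray and lay each in a trough of its own on the bottle roller, and once all of them are loaded take the crank by its loose grip sleeve and give it six full turns, all one way, with all the bottles riding on the wheels and your hand on the sleeve for as long as the crank turns. Then lay all the bottles down in the steel ready tray; leave the other vessels on the table alone.

Things in the scene. Friction and masses are not known exactly. Their poses are not given: they have to be found in the camera images.
- bottle0: amber bottle lying on its side: two thick ends (52 mm diameter, 40 mm long) joined by a waist 40 mm in diameter and 42 mm long, the finger grip. Origin on its axis, mid-waist; own y axis along the bottle to its white 31 mm cap; reaches 65 mm to -y, 87 mm to +y. 0.2 to 0.35 kg. Starts in a pocket of the transport tray; may be absent
- bottle1: amber bottle lying on its side: two thick ends (52 mm diameter, 40 mm long) joined by a waist 40 mm in diameter and 42 mm long, the finger grip. Origin on its axis, mid-waist; own y axis along the bottle to its white 31 mm cap; reaches 65 mm to -y, 87 mm to +y. 0.2 to 0.35 kg. Starts in a pocket of the transport tray; may be absent
- bottle2: amber bottle lying on its side: two thick ends (52 mm diameter, 40 mm long) joined by a waist 40 mm in diameter and 42 mm long, the finger grip. Origin on its axis, mid-waist; own y axis along the bottle to its white 31 mm cap; reaches 65 mm to -y, 87 mm to +y. 0.2 to 0.35 kg. Starts in a pocket of the transport tray; may be absent
- rack: fixed grey transport tray, 222 x 186 mm; origin on the table, mid-channel, middle pocket. Three pockets along its x, 66 mm apart, each hold a bottle along y with 1 mm to spare per side. Walls 42 mm high sink both bottle ends; bottle axis 34 mm, pocket floor 8 mm above the table. A 51 mm wide channel across the pockets at y = 0 frees only the waists, 26 mm apart
- roller: fixed hand-cranked bottle roller, white, 300 x 236 mm, origin centre of its underside. Four 12 mm shafts along its y, at x = -111, -37, 37, 111 mm, 60 mm up, each with two 44 mm rubber wheels (10 mm wide, at y = -44, 44 mm). The 3 gaps between shafts are troughs, one bottle each along y, cap either way. End plates at y = -98 and 98 mm, 86 mm high; crank bracket (184 mm high, 80 wide) at y = -119
- trough0 (a point): waist centre of a bottle riding in this trough: x = -74, y = 0 (20 mm either way is fine), 91 mm above the table in the roller's frame; axes as the roller's. The thick ends ride on the wheels, the waist hangs free between them
- trough1 (a point): waist centre of a bottle riding in this trough: x = 0, y = 0 (20 mm either way is fine), 91 mm above the table in the roller's frame; axes as the roller's. The thick ends ride on the wheels, the waist hangs free between them
- trough2 (a point): waist centre of a bottle riding in this trough: x = 74, y = 0 (20 mm either way is fine), 91 mm above the table in the roller's frame; axes as the roller's. The thick ends ride on the wheels, the waist hangs free between them
- hub (a point): on the crank's axis where the crank sits on the roller's bracket: 137 mm to -y of the roller's origin, 150 mm above the table; axes as the roller's. The crank turns about the roller's y axis.
- crank (a joint): crank angle, rad, counted on over whole turns; turns about the roller's y. At 0 the grip is straight above the hub; growing values carry it from the top towards the roller's +x. Turns either way without stops, takes about 3 N at the grip, stays where left. All wheel shafts turn with it one to one. Starts anywhere from -2.2 to 2.2
- sleeve: black grip sleeve of the crank, 26 mm diameter, 110 mm long, 75 mm from the crank's axis and parallel to it; spins freely on its pin, so a hand holding it need not turn. Origin on its axis at its inner end, 152 mm to -y of the roller's origin; it runs from there to -y. The crank arm lies about 3 mm behind its inner end
- grip (a point): on the sleeve's axis, 70 mm out from its inner end: where to hold it
- ready: loose steel ready tray, 236 x 200 mm, walls 22 mm high, floor 4 to 5 mm thick, 0.9 kg; origin centre of its underside. Rubber ribs 10 mm high divide it into three places along its x, 66 mm apart, each for a bottle lying along y; the ribs stop 34 mm short of y = 0 on both sides
- place0 (a point): waist centre of a bottle lying in the -x place of the ready tray (31 mm above the tray's underside, 1 mm above its resting height); axes as the tray's
- place1 (a point): waist centre of a bottle lying in the middle place of the ready tray (31 mm above the tray's underside, 1 mm above its resting height); axes as the tray's
- place2 (a point): waist centre of a bottle lying in the +x place of the ready tray (31 mm above the tray's underside, 1 mm above its resting height); axes as the tray's
- saline: bystander: small capped bottle, 50 mm diameter, 120 mm tall, upright beyond the roller
- jar: bystander: glass jar, 72 mm diameter, 70 mm tall, beyond the roller's crank side
- dish: bystander: steel bowl, 100 mm diameter, 40 mm tall, beyond the transport tray
There are look-alikes about, which are no part of the job. What is shaped like the bottle0 but blue or yellow is not meant.

How it is judged:
On the way, in this order (a step that is already met when the one before it is completed fails the run):
1. all the bottles lie in the roller's troughs, let go (z of bottle0 in the frame of roller between 0.0836 and 0.0976 m and x of bottle0 in the frame of roller between -0.085 and 0.085 m and y of bottle0 in the frame of roller between -0.02 and 0.02 m and angle between the y axis of each of bottle0, bottle1, bottle2 and the y axis of roller, either way round below 0.12 rad and z of bottle1 in the frame of roller between 0.0836 and 0.0976 m and x of bottle1 in the frame of roller between -0.085 and 0.085 m and y of bottle1 in the frame of roller between -0.02 and 0.02 m and z of bottle2 in the frame of roller between 0.0836 and 0.0976 m and x of bottle2 in the frame of roller between -0.085 and 0.085 m and y of bottle2 in the frame of roller between -0.02 and 0.02 m and contact force between the fingers and bottle0 below 0.2 N and contact force between the fingers and bottle1 below 0.2 N and contact force between the fingers and bottle2 below 0.2 N), for 0.3 s.
2. the crank has been turned some way by its sleeve with all bottles riding on the wheels ((value of joint crank above 16 rad or value of joint crank below -16 rad) and contact force between the fingers and sleeve above 1 N and z of bottle0 in the frame of roller between 0.0836 and 0.0976 m and x of bottle0 in the frame of roller between -0.085 and 0.085 m and y of bottle0 in the frame of roller between -0.02 and 0.02 m and angle between the y axis of each of bottle0, bottle1, bottle2 and the y axis of roller, either way round below 0.12 rad and z of bottle1 in the frame of roller between 0.0836 and 0.0976 m and x of bottle1 in the frame of roller between -0.085 and 0.085 m and y of bottle1 in the frame of roller between -0.02 and 0.02 m and z of bottle2 in the frame of roller between 0.0836 and 0.0976 m and x of bottle2 in the frame of roller between -0.085 and 0.085 m and y of bottle2 in the frame of roller between -0.02 and 0.02 m), for 0.1 s.
3. six turns done, sleeve held, all bottles riding ((value of joint crank above 34 rad or value of joint crank below -34 rad) and contact force between the fingers and sleeve above 1 N and z of bottle0 in the frame of roller between 0.0836 and 0.0976 m and x of bottle0 in the frame of roller between -0.085 and 0.085 m and y of bottle0 in the frame of roller between -0.02 and 0.02 m and angle between the y axis of each of bottle0, bottle1, bottle2 and the y axis of roller, either way round below 0.12 rad and z of bottle1 in the frame of roller between 0.0836 and 0.0976 m and x of bottle1 in the frame of roller between -0.085 and 0.085 m and y of bottle1 in the frame of roller between -0.02 and 0.02 m and z of bottle2 in the frame of roller between 0.0836 and 0.0976 m and x of bottle2 in the frame of roller between -0.085 and 0.085 m and y of bottle2 in the frame of roller between -0.02 and 0.02 m), for 0.1 s.
At the end, for the whole second after the job is handed in: every present bottle lies (axis within 0.17 rad of level) at rest in the ready tray (waist centre within 100 mm in x and 50 mm in y of the tray's centre, 22 to 42 mm above its underside), the tray flat on the table, the crank past 33.5 rad either way and still (x of bottle0 in the frame of ready between -0.1 and 0.1 m and y of bottle0 in the frame of ready between -0.05 and 0.05 m and z of bottle0 in the frame of ready between 0.022 and 0.042 m and angle between bottle0's own y axis and vertical between 1.4 and 1.74 rad and linear speed of each of bottle0, bottle1, bottle2 below 0.03 m/s and x of bottle1 in the frame of ready between -0.1 and 0.1 m and y of bottle1 in the frame of ready between -0.05 and 0.05 m and z of bottle1 in the frame of ready between 0.022 and 0.042 m and angle between bottle1's own y axis and vertical between 1.4 and 1.74 rad and x of bottle2 in the frame of ready between -0.1 and 0.1 m and y of bottle2 in the frame of ready between -0.05 and 0.05 m and z of bottle2 in the frame of ready between 0.022 and 0.042 m and angle between bottle2's own y axis and vertical between 1.4 and 1.74 rad and (value of joint crank above 33.5 rad or value of joint crank below -33.5 rad) and velocity of joint crank between -0.2 and 0.2 rad/s and height (world z) of ready below 0.01 m and angle between ready's own z axis and vertical below 0.1 rad); the robot touches nothing.
It fails at once if during the six turns (crank between 4 and 33 rad from zero, either way) the crank runs at over 2.5 rad/s with no hand on its sleeve (distance between the grasp point and grip above 0.09 m and (velocity of joint crank above 2.5 rad/s or velocity of joint crank below -2.5 rad/s) and (value of joint crank above 4 rad or value of joint crank below -4 rad) and value of joint crank between -33 and 33 rad).
It fails at once if the saline is pushed aside by more than 30 mm (distance of saline from where it was at the start of the episode above 0.03 m).
It fails at once if the jar is pushed aside by more than 30 mm (distance of jar from where it was at the start of the episode above 0.03 m).
It fails at once if the dish is pushed aside by more than 30 mm (distance of dish from where it was at the start of the episode above 0.03 m).
Of bottle0, bottle1, bottle2 only 2 to 3 are there at a start; the rules pass over those that are not, and their reading is None.
At some moment in a run one of bottle0, bottle1, bottle2, ready may be knocked a few centimetres aside while the robot is not near it.
Once in a run the grip may slacken for a moment while it holds something.
It also fails if it takes over 210 s, if anything falls off the work surface, if the arm or the gripper's body presses on something with over 40 N, if the wrist force passes 120 N, or if a joint passes its speed limit or range.

## Working session

There is one attempt and no reset: what is moved stays moved. The work goes in short steps, Python scripts to look and compute and a tool call to move; the robot and the scene stay as the last step left them, time stands still between calls to the robot, and variables do not carry over. Pictures are saved under pics/ and viewed, and the job is handed in when it is done.

Besides the shell and the picture viewer there is one more tool, called after ">>>" as a command line: name --argument value ..., lists and objects as JSON in quotes. move_arm: Moves the arm, as the interface text tells. Its arguments: {"type":"object","properties":{"commands":{"type":"array"},"jaw":{"type":"number"},"force":{"type":"number"}},"required":["commands"]}

```bash
ls; mkdir -p pics
cat > h.py <<'E'
import numpy as np, cv2
from plant import ctrl
from scipy.spatial.transform import Rotation as R
def snap(n,name):
    s=ctrl.get_state(); im=ctrl.read_camera(n); cv2.imwrite(f'pics/{name}.png',im[:,:,::-1]); return im,s
def cam(n,s=None):
    c=ctrl.get_calibration(n); K=np.array(c['camera_matrix'])
    if n=='wrist':
        T=np.eye(4);T[:3,:3]=R.from_quat(s['tcp_rot']).as_matrix();T[:3,3]=s['eef_pos']
        W=T@np.array(c['mount']); 
    else: W=np.linalg.inv(np.array(c['camera_from_world']))
    return K,W
def ray(n,uv,z,s=None):
    K,W=cam(n,s); uv=np.atleast_2d(uv)
    d=(W[:3,:3]@np.linalg.inv(K)@np.c_[uv,np.ones(len(uv))].T).T
    o=W[:3,3]; t=(z-o[2])/d[:,2]; return o+t[:,None]*d
def proj(n,P,s=None):
    K,W=cam(n,s); P=np.atleast_2d(P); C=np.linalg.inv(W); p=(C[:3,:3]@P.T).T+C[:3,3]; q=(K@p.T).T; return q[:,:2]/q[:,2:]
def crop(src,name,x0,y0,x1,y1,k):
    im=cv2.imread(f'pics/{src}.png')[y0:y1,x0:x1]; cv2.imwrite(f'pics/{name}.png',cv2.resize(im,None,fx=k,fy=k,interpolation=cv2.INTER_CUBIC))
E
python3 - <<'E'
from h import *
for n in ['scene','side','wrist']:
    im,s=snap(n,n+'0'); K,W=cam(n,s); print(n,K.tolist(),W.round(3).tolist())
print(ctrl.get_state(),ctrl.tip_extent)
E
```

```text
pics
scene [[370.94825508301096, 0.0, 258.9960131135204], [0.0, 370.94825508301096, 191.57761179239697], [0.0, 0.0, 1.0]] [[-0.006, 0.664, -0.748, 1.366], [1.0, 0.006, -0.004, 0.11], [0.002, -0.748, -0.664, 0.889], [0.0, 0.0, 0.0, 1.0]]
side [[458.15960853, 0.0, 254.05488973272818], [0.0, 458.15960853, 188.4696714577108], [0.0, 0.0, 1.0]] [[0.993, -0.085, 0.08, 0.37], [-0.114, -0.556, 0.824, -1.081], [-0.026, -0.827, -0.561, 0.964], [0.0, 0.0, 0.0, 1.0]]
wrist [[312.23644850751907, 0.0, 252.92248035782174], [0.0, 312.23644850751907, 189.98274709941478], [0.0, 0.0, 1.0]] [[1.0, -0.0, -0.001, 0.674], [-0.001, -0.957, -0.289, 0.072], [-0.001, 0.289, -0.957, 0.373], [0.0, 0.0, 0.0, 1.0]]
{'time': 0.15, 'qpos': array([-1.50009271e-01,  2.87038687e-01,  1.57785183e+00,  5.33495435e-07,
        1.27862718e+00, -1.50006773e-01]), 'dq': array([-0.00069402, -0.00201044, -0.0040876 , -0.00176239, -0.00076911,
        0.00208308]), 'joint_efforts': array([ 7.91554030e-04, -4.06602967e+01, -2.93140125e+01, -8.94972595e-05,
        3.96185191e-03, -2.97825103e-06]), 'eef_pos': array([6.74504217e-01, 9.83914655e-05, 2.44207877e-01]), 'tcp_rot': array([1.02830200e-04, 7.07779390e-01, 1.00955003e-04, 7.06433517e-01]), 'contact_force': array([0.98835725, 0.30289216, 0.3294217 ]), 'wrist_torque': array([ 0.01631281,  0.03089048, -0.04035402]), 'opening': 0.9982167482458232} 0.014
```

```bash
python3 -c "
import cv2,numpy as np
for n in ['scene','side','wrist']:
  im=cv2.imread(f'pics/{n}0.png');cv2.imwrite(f'pics/{n}0b.png',cv2.resize(im,None,fx=1.5,fy=1.5,interpolation=2))"
```

```text
(no output)
```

View pics/scene0b.png

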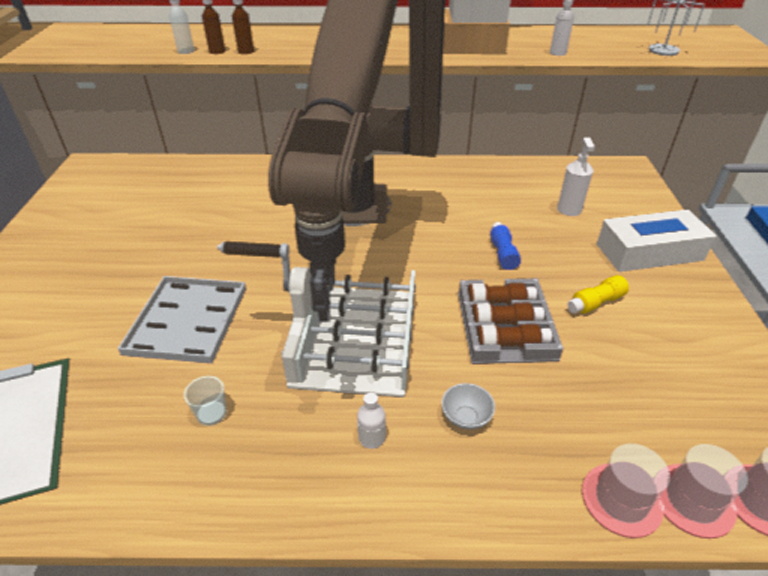

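View pics/side0b.png

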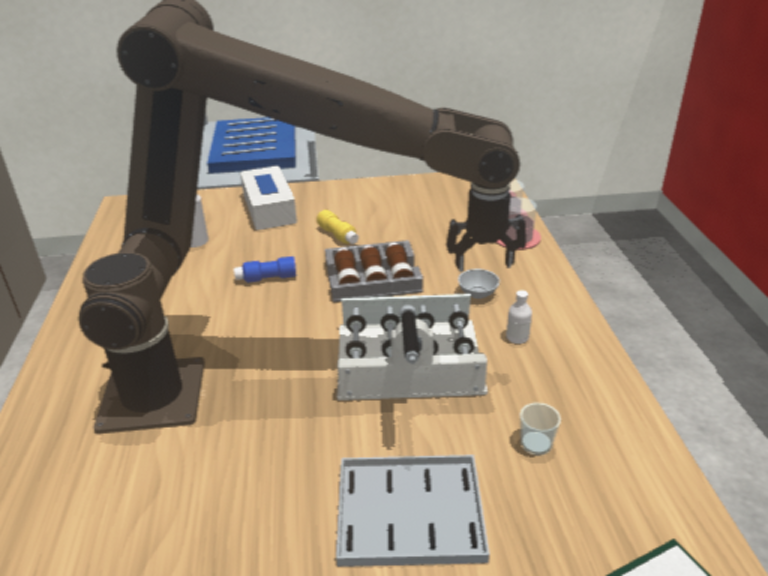

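View pics/wrist0b.png

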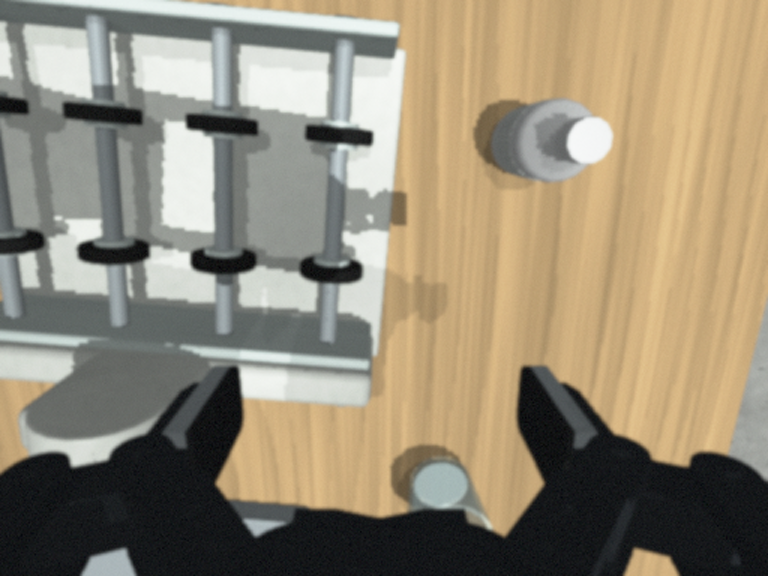

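```bash
python3 - <<'E'
from h import *
f=lambda n,uv,z:ray(n,np.array(uv)/1.5,z).round(3).tolist()
print('rack top corners (scene)',f('scene',[(460,281),(539,279),(559,347),(471,352)],.042))
print('ready',f('scene',[(165,279),(244,282),(210,356),(123,351)],.022))
print('ready side',f('side',[(342,460),(473,458),(487,556),(338,558)],.022))
print('rack side',f('side',[(327,250),(413,243),(421,282),(334,292)],.042))
print('roller plate side',f('side',[(341,297),(469,295)],.086), f('side',[(340,365),(486,358)],.086))
print('sleeve scene',f('scene',[(222,247),(281,250)],.2))
E
for i in "scene0 c1 130 150 290 270 5" "side0 c2 210 150 340 280 5"; do python3 -c "
from h import *
import sys
a='$i'.split(); crop(a[0],a[1],*map(int,a[2:]))"; done
```

```text
rack top corners (scene) [[0.387, 0.272, 0.042], [0.378, 0.457, 0.042], [0.592, 0.456, 0.042], [0.607, 0.274, 0.042]]
ready [[0.362, -0.428, 0.022], [0.372, -0.237, 0.022], [0.604, -0.261, 0.022], [0.592, -0.445, 0.022]]
ready side [[0.372, -0.245, 0.022], [0.602, -0.272, 0.022], [0.58, -0.465, 0.022], [0.352, -0.438, 0.022]]
rack side [[0.38, 0.442, 0.042], [0.604, 0.441, 0.042], [0.595, 0.26, 0.042], [0.387, 0.249, 0.042]]
roller plate side [[0.4, 0.164, 0.086], [0.681, 0.129, 0.086]] [[0.384, -0.063, 0.086], [0.667, -0.084, 0.086]]
sleeve scene [[0.468, -0.232, 0.2], [0.477, -0.111, 0.2]]
```

View pics/c1.png

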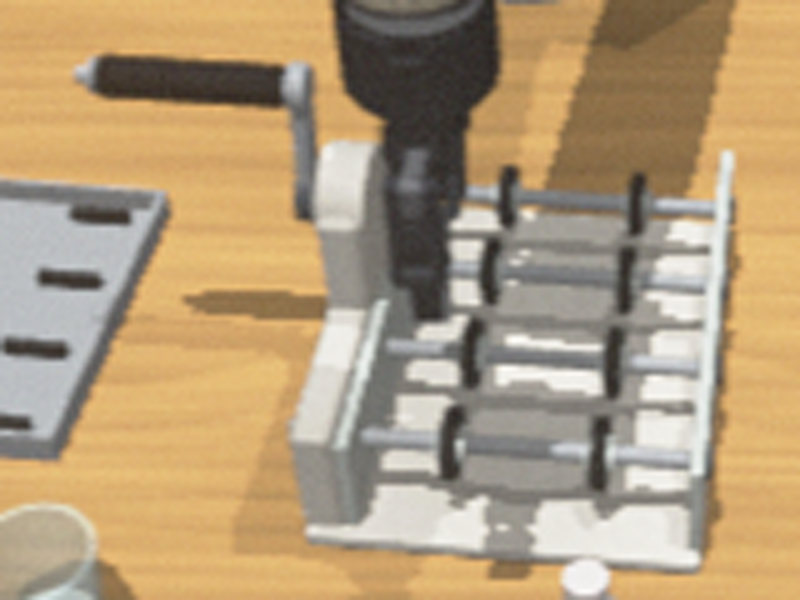

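View pics/c2.png

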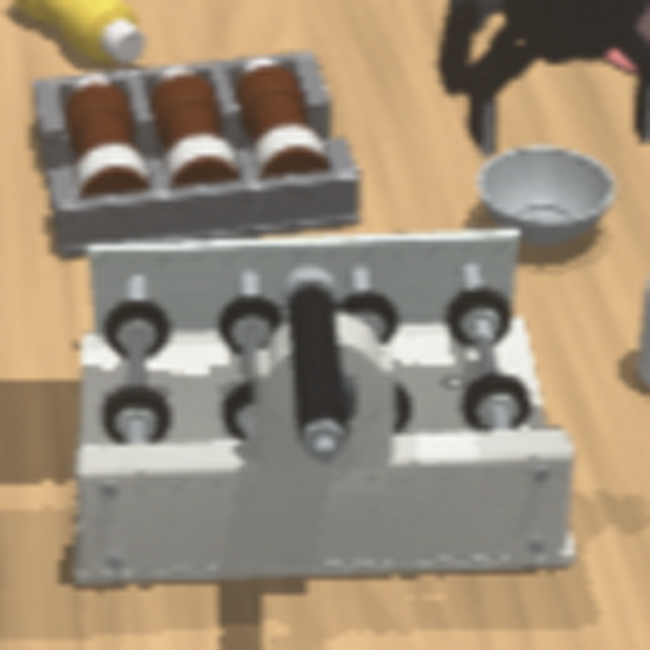

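>>> move_arm --commands '[-0.05, 0.95, -0.46, 0, -0.05, 0.95, -0.46, 0, -0.05, 0.95, -0.46, 0, -0.05, 0.95, -0.46, 0, -0.05, 0.95, -0.46, 0, -0.05, 0.95, -0.46, 0, -0.05, 0.95, -0.46, 0, -0.05, 0.95, -0.46, 0, -0.05, 0.95, -0.46, 0, -0.05, 0.95, -0.46, 0, -0.05, 0.95, -0.46, 0, -0.05, 0.95, -0.46, 0, -0.05, 0.95, -0.46, 0, -0.05, 0.95, -0.46, 0, -0.05, 0.95, -0.46, 0, -0.05, 0.95, -0.46, 0, 0, 0, 0, 0, 0, 0, 0, 0]' --jaw 85

```text
time: 2.4
eef_pos: [0.4906, 0.3801, 0.2654]
tcp_rot: [-0.0, 0.707, 0.0, 0.707]
contact_force: [-0.1, -0.3, -0.6]
opening: 1.0
```

Run:
```python
from h import *
im,s=snap('wrist','w1'); crop('w1','w1b',0,0,512,384,1.5)
print(s['eef_pos'],s['tcp_rot'])
import pickle; pickle.dump(s,open('s_w1.pkl','wb'))
im,s=snap('scene','sc1'); crop('sc1','sc1b',60,140,300,270,3.3)
im,s=snap('side','sd1'); crop('sd1','sd1b',200,180,360,300,5)
```

```text
[0.49058282 0.38008811 0.26535645] [-3.95759327e-04  7.07017715e-01  9.43001649e-05  7.07195719e-01]
```

View pics/w1b.png

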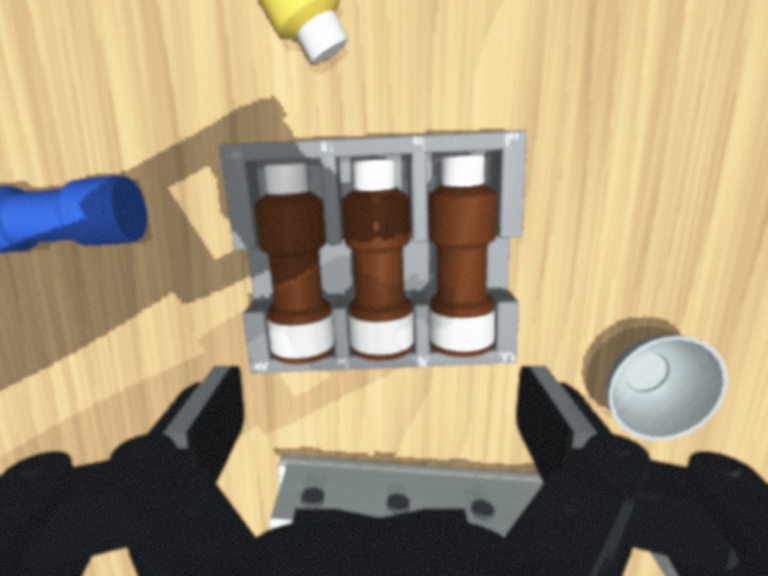

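View pics/sc1b.png

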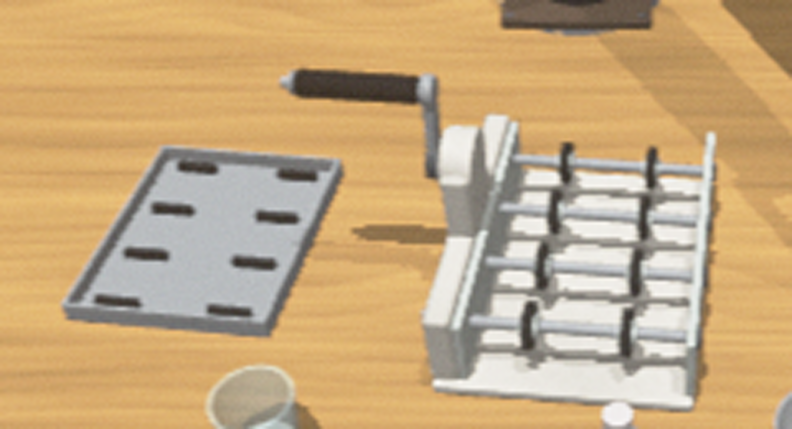

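View pics/sd1b.png

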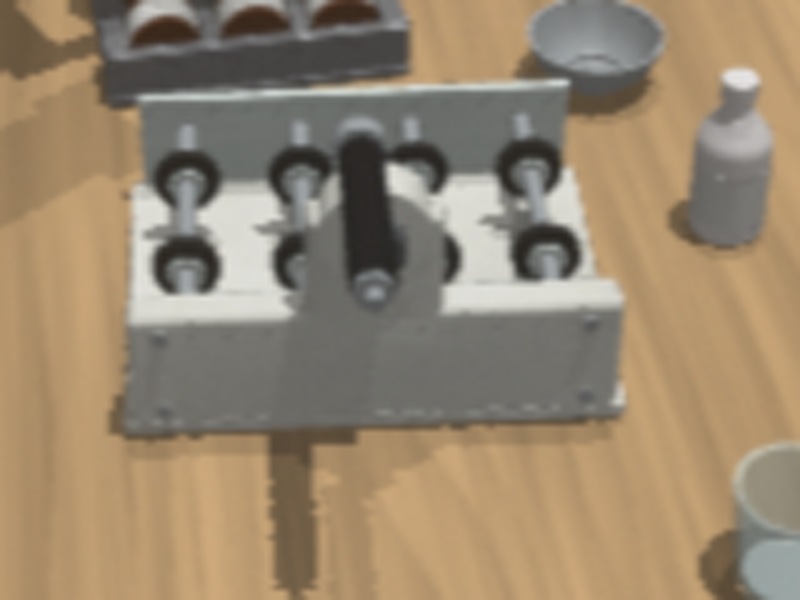

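```bash
cat > fit.py <<'E'
from h import *
from scipy.optimize import least_squares
def fit(obs,x0):  # obs: list of (cam,state,localpts,uv)
    def f(p):
        c,s_=np.cos(p[2]),np.sin(p[2]); r=[]
        for n,s,L,uv in obs:
            L=np.array(L,float); W=np.c_[p[0]+c*L[:,0]-s_*L[:,1],p[1]+s_*L[:,0]+c*L[:,1],L[:,2]]
            r.append((proj(n,W,s)-uv).ravel())
        return np.concatenate(r)
    q=least_squares(f,x0,loss='soft_l1'); return q.x, f(q.x).reshape(-1,2)
E
python3 - <<'E'
from fit import *
import pickle; s=pickle.load(open('s_w1.pkl','rb'))
xs=[-.111,-.037,.037,.111]
sc=np.array([(567,163),(555,212),(542,264),(529,325),(652,168),(643,217),(635,270),(627,332)])/3.3+[60,140]
L=[(x,-.044,.06) for x in xs]+[(x,.044,.06) for x in xs]
sd=np.array([(188,180),(301,175),(418,168),(530,167),(187,265),(546,251)])/5+[200,180]
Ls=[(x,.044,.06) for x in xs]+[(-.111,-.044,.06),(.111,-.044,.06)]
o1=('scene',None,L,sc);o2=('side',None,Ls,sd)
for o in ([o1],[o2],[o1,o2]):
    p,r=fit(o,[.53,.04,-.1]); print('roller',p.round(4),r.round(1).tolist())
rk=np.array([(223,146),(524,131),(517,361),(251,372)])/1.5
p,r=fit([('wrist',s,[(-.111,.093,.042),(.111,.093,.042),(.111,-.093,.042),(-.111,-.093,.042)],rk)],[.49,.36,0]);print('rack',p.round(4),r.round(1).tolist())
print(ray('wrist',rk,.042,s).round(4))
rd=np.array([(165,148),(343,162),(270,328),(65,308)])/3.3+[60,140]
Lr=[(-.118,-.1,.022),(-.118,.1,.022),(.118,.1,.022),(.118,-.1,.022)]
rs=np.array([(342,460),(473,458),(487,556),(338,558)])/1.5
Lq=[(-.118,.1,.022),(.118,.1,.022),(.118,-.1,.022),(-.118,-.1,.022)]
for o in ([('scene',None,Lr,rd)],[('side',None,Lq,rs)],[('scene',None,Lr,rd),('side',None,Lq,rs)]):
    p,r=fit(o,[.48,-.34,-.1]);print('ready',p.round(4),r.round(1).tolist())
# bottle waist centres
u=np.array([(298,276),(379,274),(461,273)])/1.5
print(ray('wrist',u,.05,s).round(4), ray('wrist',u,.034,s).round(4))
E
```

```text
roller [ 0.5331  0.0465 -0.0902] [[-0.2, -0.4], [-0.0, -0.3], [0.1, 0.3], [-0.1, -0.1], [-0.2, -0.2], [0.3, 0.1], [0.2, 0.5], [-0.1, -0.0]]
roller [ 0.5343  0.0437 -0.087 ] [[-0.1, -0.3], [0.2, -0.2], [-0.4, 0.4], [0.0, -0.3], [0.0, 0.1], [0.3, 0.2]]
roller [ 0.5339  0.0459 -0.0896] [[-0.4, -0.2], [-0.2, -0.1], [-0.1, 0.5], [-0.3, 0.1], [-0.4, -0.0], [0.1, 0.2], [0.0, 0.7], [-0.3, 0.2], [-0.2, -0.8], [-0.0, -0.6], [-0.6, -0.0], [-0.2, -0.6], [-0.2, -0.4], [-0.0, -0.2]]
rack [0.4892 0.3635 0.0473] [[-3.2, -0.7], [2.0, -0.9], [0.1, 3.0], [-0.1, 3.3]]
[[0.3773 0.4505 0.042 ]
 [0.5936 0.4607 0.042 ]
 [0.604  0.2799 0.042 ]
 [0.3832 0.27   0.042 ]]
ready [ 0.4838 -0.3419 -0.0996] [[0.1, 0.1], [0.4, -0.2], [-0.2, -0.4], [-0.2, 0.5]]
ready [ 0.4762 -0.3534 -0.1129] [[-0.6, -1.1], [0.8, -1.4], [1.3, 0.3], [-2.0, 0.7]]
ready [ 0.4783 -0.3486 -0.103 ] [[-1.2, -1.0], [-1.1, -1.2], [-2.1, -1.6], [-1.8, -0.9], [-0.3, -2.2], [0.7, -3.2], [2.0, -2.1], [-0.8, -0.8]]
[[0.4279 0.3553 0.05  ]
 [0.4898 0.3568 0.05  ]
 [0.5524 0.3576 0.05  ]] [[0.4251 0.3508 0.034 ]
 [0.4898 0.3524 0.034 ]
 [0.5553 0.3532 0.034 ]]
```

Run:
```python
from fit import *
import pickle; s=pickle.load(open('s_w1.pkl','rb'))
crop('w1','w1c',140,80,360,255,3.6)
a=ray('wrist',np.array([(286,180),(375,174),(463,169)])/1.5,.036,s); b=ray('wrist',np.array([(301,335),(381,332),(463,330)])/1.5,.036,s)
d=a-b; print(a.round(4),b.round(4),np.arctan2(-d[:,0],d[:,1]))
```

```text
[[0.4202 0.426  0.036 ]
 [0.4869 0.4304 0.036 ]
 [0.5524 0.434  0.036 ]] [[0.4253 0.3007 0.036 ]
 [0.4914 0.3033 0.036 ]
 [0.559  0.3051 0.036 ]] [0.04104665 0.03613016 0.05156224]
```

View pics/w1c.png

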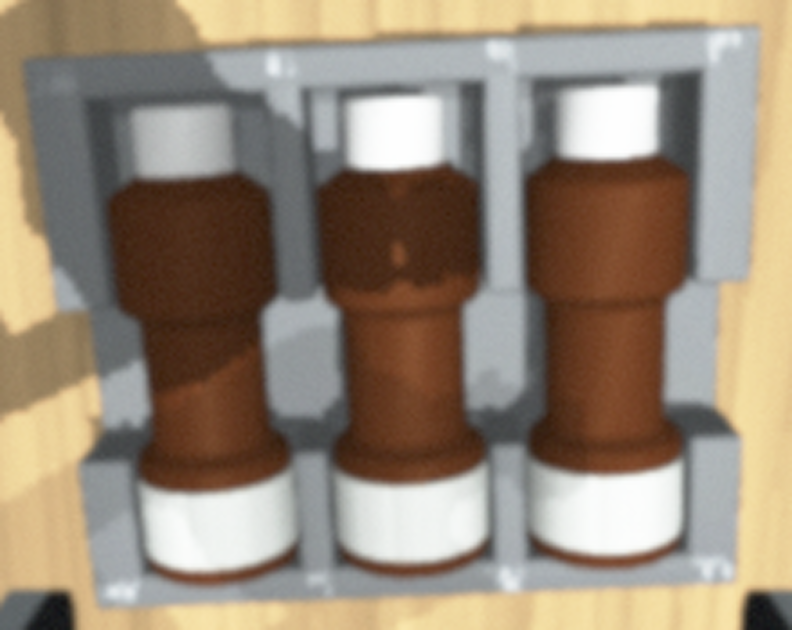

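Run:
```python
from fit import *
import pickle; s=pickle.load(open('s_w1.pkl','rb'))
P=ray('wrist',np.array([(57,312),(85,460),(748,280),(740,437)])/3.6+[140,80],.042,s);print(P.round(4))
l=P[:2].mean(0);r=P[2:].mean(0);print(l,r,(l+r)/2,np.arctan2(r[1]-l[1],r[0]-l[0]))
# waists ends of bottles on top surface: middle bottle waist from (400,310) to (405,460)
print(ray('wrist',np.array([(207,320),(213,455),(403,312),(408,440),(606,300),(606,430)])/3.6+[140,80],.05,s).round(4))
```

```text
[[0.3782 0.3738 0.042 ]
 [0.3829 0.3234 0.042 ]
 [0.5987 0.3841 0.042 ]
 [0.6006 0.3314 0.042 ]]
[0.38055176 0.34861753 0.042     ] [0.59964895 0.3577674  0.042     ] [0.49010036 0.35319247 0.042     ] 0.04173746385819243
[[0.4275 0.373  0.05  ]
 [0.4271 0.3281 0.05  ]
 [0.489  0.3756 0.05  ]
 [0.4906 0.3332 0.05  ]
 [0.5524 0.3794 0.05  ]
 [0.5546 0.3366 0.05  ]]
```

```bash
cat >> h.py <<'E'
def go(target,yaw=None):
    s=ctrl.get_state(); M=R.from_quat(s['tcp_rot']).as_matrix()
    y0=np.arctan2(-M[0,1],M[1,1]); t=0
    if yaw is not None:
        t=-(yaw-y0); M=M@R.from_rotvec([t,0,0]).as_matrix()
    d=M.T@(np.array(target)-s['eef_pos'])/.025
    print('pos',s['eef_pos'].round(4),'yaw',y0.round(4),'turn',(np.degrees(t)/5).round(2),'shift units',d.round(2),'t',s['time'],'open',round(s['opening'],3))
E
python3 - <<'E'
from h import *
go([.556,.3564,.12],.044)
E
```

```text
pos [0.4912 0.3794 0.2653] yaw -0.0009 turn -0.51 shift units [ 5.81 -1.03  2.55] t 2.55 open 0.997
```

>>> move_arm --commands '[0, 0, 0, -0.5, 0.8, -0.17, 0.43, 0, 0.8, -0.17, 0.43, 0, 0.8, -0.17, 0.43, 0, 0.8, -0.17, 0.42, 0, 0.8, -0.17, 0.42, 0, 0.8, -0.17, 0.42, 0, 1, 0, 0, 0, 0, 0, 0, 0, 0, 0, 0, 0]' --jaw 53

```text
time: 3.8
eef_pos: [0.5563, 0.3576, 0.1209]
tcp_rot: [-0.015, 0.707, 0.016, 0.707]
contact_force: [0.2, -1.3, 1.1]
opening: 0.621
```

Run:
```python
from h import *
im,s=snap('wrist','w2'); crop('w2','w2b',0,0,512,384,1.5)
go([.556,.3564,.034],.044)
```

```text
pos [0.5566 0.3578 0.1216] yaw 0.0439 turn -0.0 shift units [ 3.51 -0.06 -0.03] t 3.85 open 0.623
```

View pics/w2b.png

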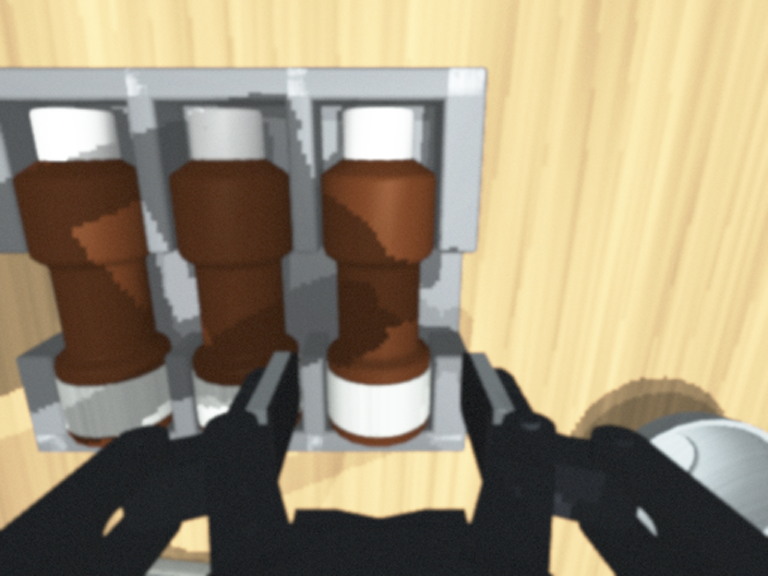

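>>> move_arm --commands '[0.9, -0.05, -0.03, 0, 0.9, 0, 0, 0, 0.9, 0, 0, 0, 0.8, 0, 0, 0, 0, 0, 0, 0, 0, 0, 0, 0]'

```text
time: 4.6
eef_pos: [0.5556, 0.3563, 0.0332]
tcp_rot: [-0.015, 0.707, 0.016, 0.707]
contact_force: [-0.1, -0.2, 0.4]
opening: 0.62
```

>>> move_arm --commands '[0, 0, 0, 0, 0, 0, 0, 0, 0, 0, 0, 0, 0, 0, 0, 0]' --jaw 30 --force 70

```text
time: 5.1
eef_pos: [0.556, 0.3565, 0.0344]
tcp_rot: [-0.015, 0.706, 0.016, 0.708]
contact_force: [-1.3, -0.1, 5.2]
opening: 0.445
```

Run:
```python
from h import *
s=ctrl.get_state();print(s['contact_force'],s['opening'])
im,s=snap('wrist','w3'); crop('w3','w3b',0,0,512,384,1.5)
go([.6072,.0389,.125],-.0895)
```

```text
[-1.3328501  -0.11154554  5.19695271] 0.4449186137522579
pos [0.556  0.3565 0.0344] yaw 0.0437 turn 1.53 shift units [ -3.63 -12.47   3.18] t 5.15 open 0.441
```

View pics/w3b.png

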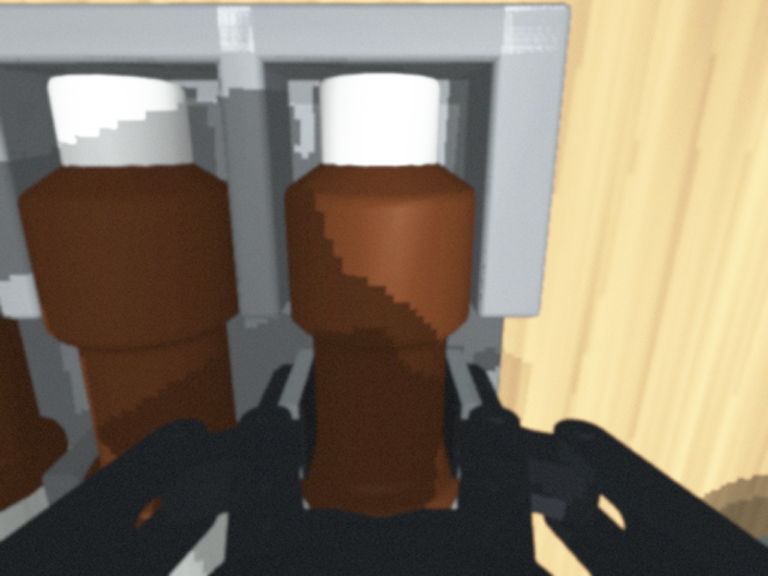

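>>> move_arm --commands '[-0.93, 0, 0, 0, -0.93, 0, 0, 0, -0.93, 0, 0, 0, -0.93, 0, 0, 0, -0.93, 0, 0, 0, 0, 0, 0, 0.77, 0, 0, 0, 0.76, 0, -0.96, 0.245, 0, 0, -0.96, 0.245, 0, 0, -0.96, 0.245, 0, 0, -0.96, 0.245, 0, 0, -0.96, 0.245, 0, 0, -0.96, 0.245, 0, 0, -0.96, 0.245, 0, 0, -0.96, 0.245, 0, 0, -0.96, 0.245, 0, 0, -0.96, 0.245, 0, 0, -0.96, 0.245, 0, 0, -0.96, 0.245, 0, 0, -0.96, 0.245, 0]'

```text
time: 7.65
eef_pos: [0.6057, 0.0362, 0.1495]
tcp_rot: [0.032, 0.707, -0.032, 0.706]
contact_force: [0.4, -0.4, -3.8]
opening: 0.442
```

Run:
```python
from h import *
s=ctrl.get_state();print(s['contact_force'],s['opening'])
im,s=snap('wrist','w4'); crop('w4','w4b',0,0,512,384,1.5)
import pickle; pickle.dump(s,open('s_w4.pkl','wb'))
im,_=snap('side','sd4'); crop('sd4','sd4b',200,80,400,300,2.7)
go([.6072,.0389,.095],-.0895)
```

```text
[ 0.38710343 -0.44322783 -3.7953809 ] 0.4423859583446764
pos [0.6062 0.035  0.1496] yaw -0.0925 turn -0.03 shift units [2.18 0.16 0.02] t 7.75 open 0.443
```

View pics/w4b.png

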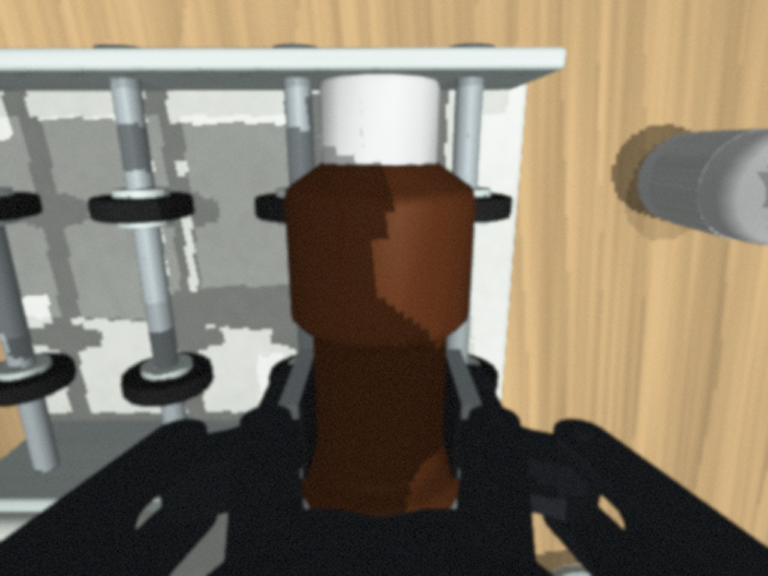

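View pics/sd4b.png

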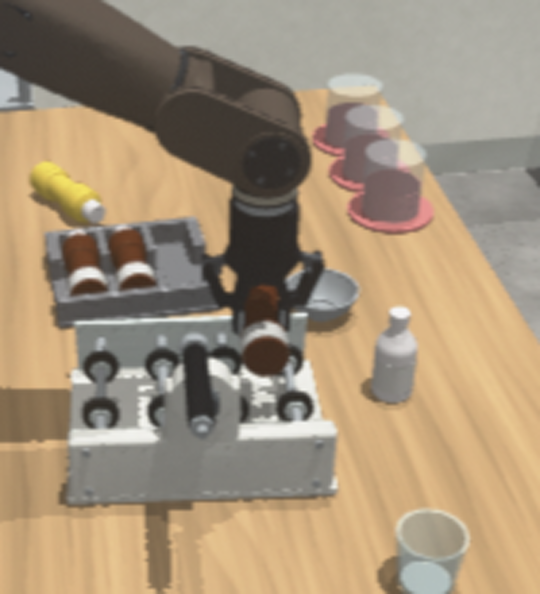

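Run:
```python
from fit import *
import pickle; s=pickle.load(open('s_w4.pkl','rb'))
p=[.5335,.0455,-.0895];c,q=np.cos(p[2]),np.sin(p[2])
for L in [(-.037,.044,.06),(-.037,-.044,.06),(-.111,-.044,.06),(.111,.044,.06),(.15,.098,.086),(-.037,.095,.06),(.037,.095,.06),(.111,.095,.06)]:
    W=[p[0]+c*L[0]-q*L[1],p[1]+q*L[0]+c*L[1],L[2]]; print(L,(proj('wrist',W,s)*1.5).round(0))
```

```text
(-0.037, 0.044, 0.06) [[143. 201.]]
(-0.037, -0.044, 0.06) [[168. 373.]]
(-0.111, -0.044, 0.06) [[ 25. 373.]]
(0.111, 0.044, 0.06) [[463. 201.]]
(0.15, 0.098, 0.086) [[586.  64.]]
(-0.037, 0.095, 0.06) [[126.  82.]]
(0.037, 0.095, 0.06) [[297.  81.]]
(0.111, 0.095, 0.06) [[469.  81.]]
```

>>> move_arm --commands '[0.7, 0.16, 0.02, 0, 0.7, 0, 0, 0, 0.6, 0, 0, 0, 0.3, 0, 0, 0, 0, 0, 0, 0, 0, 0, 0, 0]'

```text
time: 8.5
eef_pos: [0.6074, 0.0422, 0.0916]
tcp_rot: [0.032, 0.706, -0.032, 0.707]
contact_force: [1.3, -0.1, -3.1]
opening: 0.443
```

>>> move_arm --commands '[0, 0, 0, 0, 0, 0, 0, 0, 0, 0, 0, 0]' --jaw 54

```text
time: 8.88
eef_pos: [0.6075, 0.042, 0.0921]
tcp_rot: [0.032, 0.706, -0.032, 0.707]
contact_force: [0.4, -0.4, 0.0]
opening: 0.628
```

>>> move_arm --commands '[-0.9, 0, 0, 0, -0.9, 0, 0, 0, -0.9, 0, 0, 0, -0.9, 0, 0, 0, 0, 0, 0, 0]'

```text
time: 9.5
eef_pos: [0.6087, 0.0419, 0.1842]
tcp_rot: [0.032, 0.705, -0.032, 0.708]
contact_force: [0.8, -0.6, -0.7]
opening: 0.633
```

Run:
```python
from h import *
im,s=snap('wrist','w5'); crop('w5','w5b',0,0,512,384,1.5)
import pickle; pickle.dump(s,open('s_w5.pkl','wb'))
im,_=snap('side','sd5'); crop('sd5','sd5b',200,80,400,300,2.7)
go([.490,.3535,.13],.044)
```

```text
pos [0.607  0.0421 0.1811] yaw -0.0899 turn -1.53 shift units [ 2.05 12.65 -4.13] t 9.6 open 0.633
```

View pics/w5b.png

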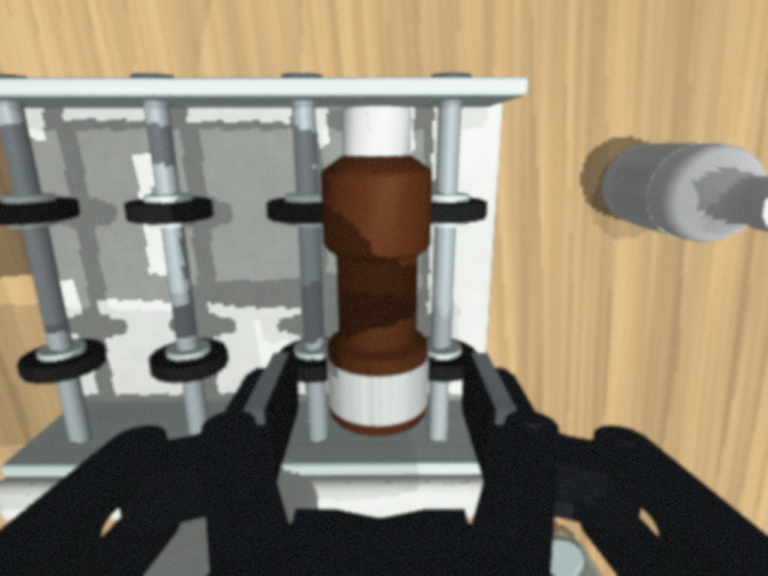

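View pics/sd5b.png

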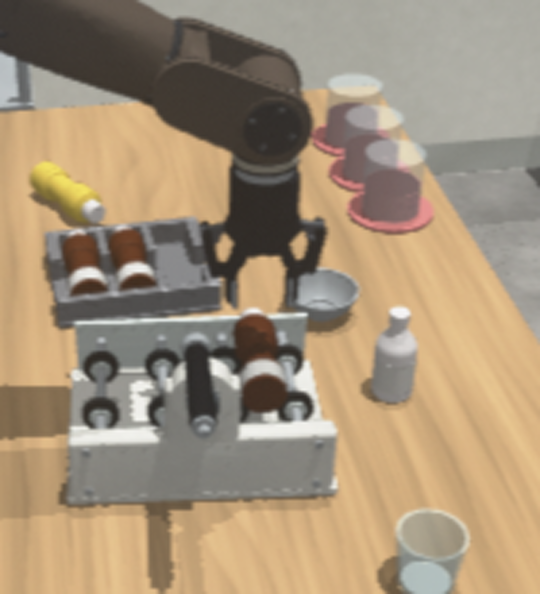

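Run:
```python
from h import *
import pickle; s=pickle.load(open('s_w5.pkl','rb'))
P=ray('wrist',np.array([(378,255),(378,337)])/1.5,.108,s)
p=[.5335,.0455,-.0895];c,q=np.cos(p[2]),np.sin(p[2])
d=P[:,:2]-p[:2]; print((d@np.array([[c,-q],[q,c]])).round(4))
```

```text
[[ 0.0745  0.0273]
 [ 0.0744 -0.0125]]
```

>>> move_arm --commands '[0, 0, 0, -0.77, 0, 0, 0, -0.76, 0.15, 0.97, -0.32, 0, 0.15, 0.97, -0.32, 0, 0.15, 0.97, -0.32, 0, 0.15, 0.97, -0.32, 0, 0.15, 0.97, -0.32, 0, 0.15, 0.97, -0.32, 0, 0.15, 0.97, -0.32, 0, 0.15, 0.97, -0.32, 0, 0.15, 0.97, -0.32, 0, 0.15, 0.97, -0.32, 0, 0.15, 0.97, -0.32, 0, 0.15, 0.97, -0.32, 0, 0.15, 0.97, -0.32, 0, 0, 0, 0, 0, 0, 0, 0, 0]'

```text
time: 11.72
eef_pos: [0.4893, 0.3519, 0.1318]
tcp_rot: [-0.016, 0.707, 0.015, 0.706]
contact_force: [-0.4, -0.4, 0.0]
opening: 0.632
```

Run:
```python
from h import *
im,s=snap('wrist','w6'); crop('w6','w6b',0,0,512,384,1.5)
go([.490,.3535,.034],.044)
```

```text
pos [0.4896 0.3517 0.1322] yaw 0.0431 turn -0.01 shift units [3.93 0.07 0.02] t 11.775 open 0.632
```

View pics/w6b.png

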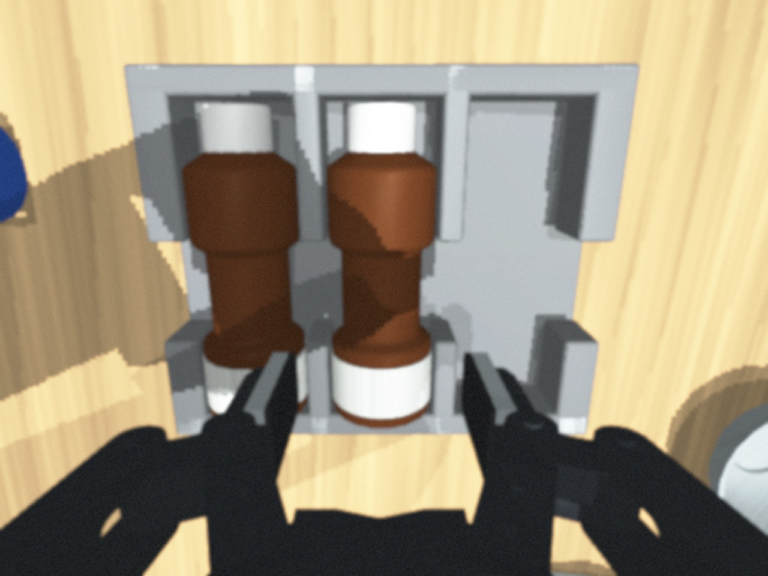

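>>> move_arm --commands '[0.98, 0.07, 0.03, 0, 0.98, 0, 0, 0, 0.98, 0, 0, 0, 0.98, 0, 0, 0, 0, 0, 0, 0, 0, 0, 0, 0]'

```text
time: 12.52
eef_pos: [0.4912, 0.3541, 0.0358]
tcp_rot: [-0.015, 0.707, 0.015, 0.707]
contact_force: [-0.7, 0.6, 1.4]
opening: 0.633
```

>>> move_arm --commands '[0, 0, 0, 0, 0, 0, 0, 0, 0, 0, 0, 0, 0, 0, 0, 0]' --jaw 30

```text
time: 13.02
eef_pos: [0.491, 0.3546, 0.0369]
tcp_rot: [-0.015, 0.706, 0.016, 0.707]
contact_force: [-2.4, -1.7, 6.4]
opening: 0.445
```

Run:
```python
from h import *
go([.533,.0385,.15],-.0895)
```

```text
pos [0.491  0.3546 0.0369] yaw 0.0436 turn 1.53 shift units [ -4.53 -12.44   2.81] t 13.025 open 0.445
```

>>> move_arm --commands '[-0.91, 0, 0, 0, -0.91, 0, 0, 0, -0.91, 0, 0, 0, -0.91, 0, 0, 0, -0.91, 0, 0, 0, 0, 0, 0, 0.77, 0, 0, 0, 0.76, 0, -0.955, 0.216, 0, 0, -0.955, 0.216, 0, 0, -0.955, 0.216, 0, 0, -0.955, 0.216, 0, 0, -0.955, 0.216, 0, 0, -0.955, 0.216, 0, 0, -0.955, 0.216, 0, 0, -0.955, 0.216, 0, 0, -0.955, 0.216, 0, 0, -0.955, 0.216, 0, 0, -0.955, 0.216, 0, 0, -0.955, 0.216, 0, 0, -0.955, 0.216, 0]'

```text
time: 15.52
eef_pos: [0.5319, 0.0381, 0.1481]
tcp_rot: [0.032, 0.706, -0.032, 0.706]
contact_force: [0.3, -0.3, -3.4]
opening: 0.44
```

>>> move_arm --commands '[0, 0, 0, 0, 0, 0, 0, 0]'

```text
time: 15.78
eef_pos: [0.5319, 0.0393, 0.1483]
tcp_rot: [0.032, 0.707, -0.032, 0.706]
contact_force: [-0.1, -0.0, -4.0]
opening: 0.439
```

Run:
```python
from h import *
im,s=snap('wrist','w7'); crop('w7','w7b',0,0,512,384,1.5)
go([.533,.0385,.094],-.0895)
```

```text
pos [0.5319 0.0395 0.1483] yaw -0.0894 turn 0.0 shift units [ 2.17 -0.04  0.05] t 15.825 open 0.442
```

View pics/w7b.png

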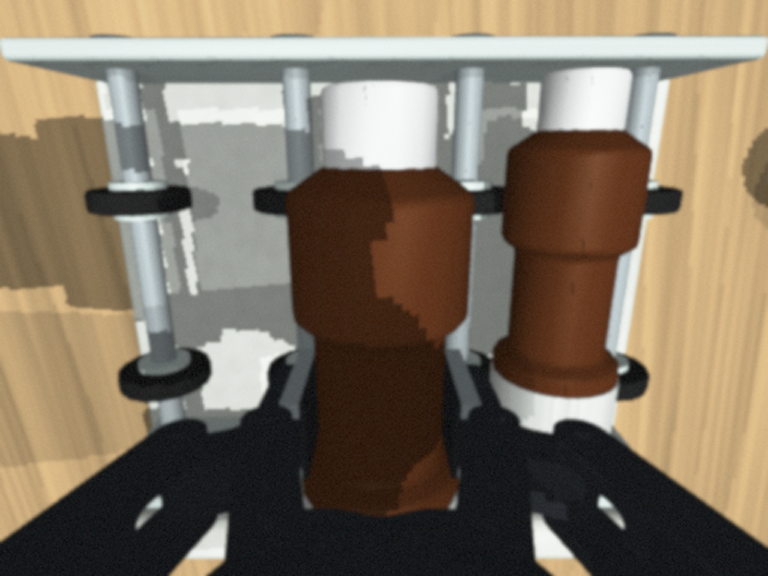

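>>> move_arm --commands '[0.7, -0.04, 0.05, 0, 0.7, 0, 0, 0, 0.5, 0, 0, 0, 0.28, 0, 0, 0, 0, 0, 0, 0, 0, 0, 0, 0]'

```text
time: 16.58
eef_pos: [0.5335, 0.0378, 0.094]
tcp_rot: [0.032, 0.706, -0.032, 0.706]
contact_force: [0.6, -0.1, -3.2]
opening: 0.442
```

>>> move_arm --commands '[0, 0, 0, 0, 0, 0, 0, 0, 0, 0, 0, 0]' --jaw 52

```text
time: 16.95
eef_pos: [0.534, 0.0377, 0.0947]
tcp_rot: [0.032, 0.706, -0.032, 0.707]
contact_force: [-0.6, -0.6, 0.5]
opening: 0.613
```

>>> move_arm --commands '[-0.9, 0, 0, 0, -0.9, 0, 0, 0, -0.9, 0, 0, 0, -0.9, 0, 0, 0, 0, 0, 0, 0]'

```text
time: 17.58
eef_pos: [0.535, 0.0376, 0.1865]
tcp_rot: [0.032, 0.704, -0.032, 0.708]
contact_force: [0.6, -0.1, 0.6]
opening: 0.607
```

Run:
```python
from h import *
im,s=snap('wrist','w8'); crop('w8','w8b',0,0,512,384,1.5)
import pickle; pickle.dump(s,open('s_w8.pkl','wb'))
go([.4241,.3506,.13],.044)
```

```text
pos [0.534  0.0377 0.1848] yaw -0.0899 turn -1.53 shift units [ 2.18 12.7  -3.85] t 17.625 open 0.611
```

View pics/w8b.png

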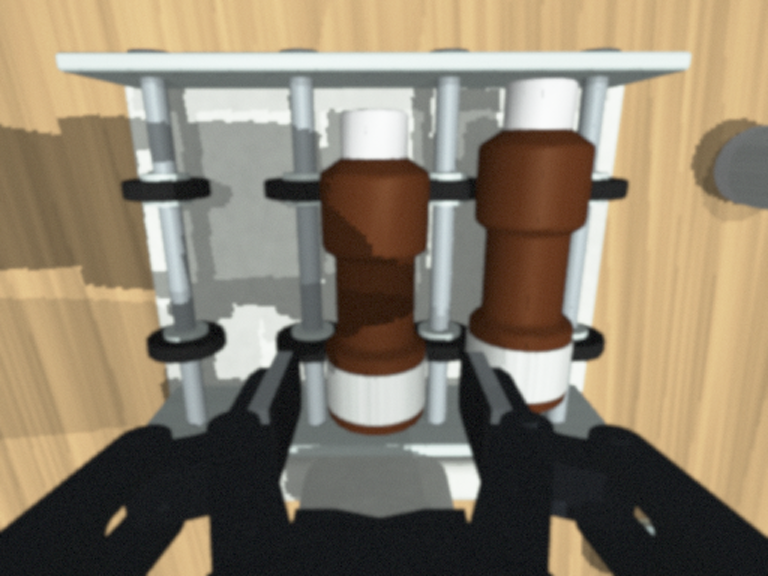

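Run:
```python
from h import *
import pickle; s=pickle.load(open('s_w8.pkl','rb'))
P=ray('wrist',np.array([(376,257),(376,337),(530,232),(522,312)])/1.5,.108,s)
Q=ray('wrist',np.array([(168,187),(186,341),(300,187),(307,340),(440,339),(446,187)])/1.5,.060,s)
p=[.5335,.0455,-.0895];c,q=np.cos(p[2]),np.sin(p[2])
for X in(P,Q):
  d=X[:,:2]-p[:2]; print((d@np.array([[c,-q],[q,c]])).round(4).tolist())
```

```text
[[0.0006, 0.0149], [0.0004, -0.0244], [0.0697, 0.0263], [0.0695, -0.0119]]
[[-0.1106, 0.0422], [-0.1118, -0.047], [-0.0401, 0.0421], [-0.0404, -0.0467], [0.0382, -0.0463], [0.0382, 0.042]]
```

>>> move_arm --commands '[0, 0, 0, -0.77, 0, 0, 0, -0.76, 0.16, 0.977, -0.296, 0, 0.16, 0.977, -0.296, 0, 0.16, 0.977, -0.296, 0, 0.16, 0.977, -0.296, 0, 0.16, 0.977, -0.296, 0, 0.16, 0.977, -0.296, 0, 0.16, 0.977, -0.296, 0, 0.16, 0.977, -0.296, 0, 0.16, 0.977, -0.296, 0, 0.16, 0.977, -0.296, 0, 0.16, 0.977, -0.296, 0, 0.16, 0.977, -0.296, 0, 0.16, 0.977, -0.296, 0, 0, 0, 0, 0, 0, 0, 0, 0]'

```text
time: 19.75
eef_pos: [0.4232, 0.3502, 0.1311]
tcp_rot: [-0.016, 0.707, 0.015, 0.706]
contact_force: [-0.5, -0.3, 0.1]
opening: 0.608
```

Run:
```python
from h import *
im,s=snap('wrist','w9'); crop('w9','w9b',0,0,512,384,1.5)
go([.4241,.3506,.036],.044)
```

```text
pos [0.4235 0.35   0.1314] yaw 0.0431 turn -0.01 shift units [3.82 0.02 0.03] t 19.8 open 0.61
```

View pics/w9b.png

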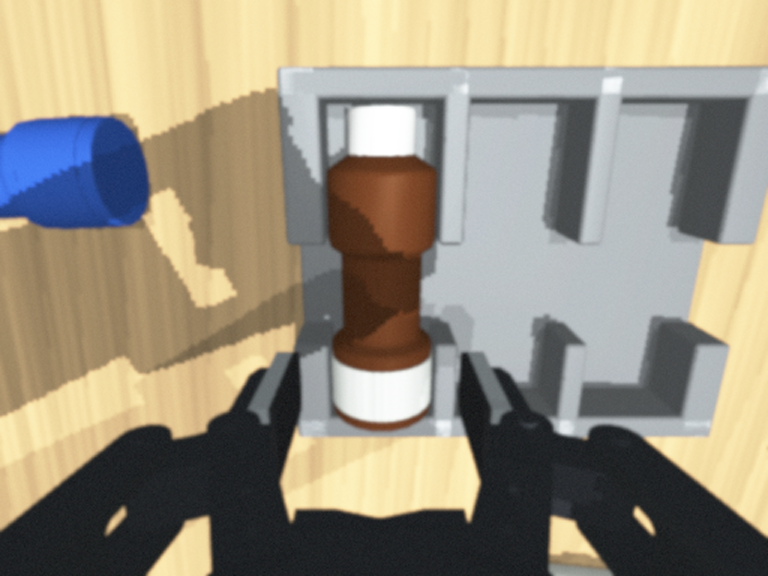

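>>> move_arm --commands '[0.96, 0.03, 0.03, 0, 0.96, 0, 0, 0, 0.96, 0, 0, 0, 0.98, 0, 0, 0, 0, 0, 0, 0, 0, 0, 0, 0]'

```text
time: 20.55
eef_pos: [0.4251, 0.3515, 0.0365]
tcp_rot: [-0.015, 0.707, 0.015, 0.707]
contact_force: [-0.2, 0.3, 0.3]
opening: 0.606
```

>>> move_arm --commands '[0, 0, 0, 0, 0, 0, 0, 0, 0, 0, 0, 0, 0, 0, 0, 0]' --jaw 30

```text
time: 21.05
eef_pos: [0.425, 0.3519, 0.0374]
tcp_rot: [-0.015, 0.706, 0.016, 0.708]
contact_force: [-2.2, -1.9, 6.0]
opening: 0.441
```

Run:
```python
from h import *
go([.4595,.046,.15],-.0895)
```

```text
pos [0.425  0.3519 0.0374] yaw 0.0436 turn 1.53 shift units [ -4.51 -12.06   2.47] t 21.05 open 0.441
```

>>> move_arm --commands '[-0.91, 0, 0, 0, -0.91, 0, 0, 0, -0.91, 0, 0, 0, -0.91, 0, 0, 0, -0.91, 0, 0, 0, 0, 0, 0, 0.77, 0, 0, 0, 0.76, 0, -0.927, 0.19, 0, 0, -0.927, 0.19, 0, 0, -0.927, 0.19, 0, 0, -0.927, 0.19, 0, 0, -0.927, 0.19, 0, 0, -0.927, 0.19, 0, 0, -0.927, 0.19, 0, 0, -0.927, 0.19, 0, 0, -0.927, 0.19, 0, 0, -0.927, 0.19, 0, 0, -0.927, 0.19, 0, 0, -0.927, 0.19, 0, 0, -0.927, 0.19, 0]'

```text
time: 23.55
eef_pos: [0.4582, 0.0453, 0.1489]
tcp_rot: [0.032, 0.706, -0.032, 0.706]
contact_force: [0.1, -0.1, -3.8]
opening: 0.443
```

>>> move_arm --commands '[0, 0, 0, 0, 0, 0, 0, 0]'

```text
time: 23.8
eef_pos: [0.4583, 0.0464, 0.149]
tcp_rot: [0.032, 0.707, -0.032, 0.706]
contact_force: [0.3, 0.3, -3.9]
opening: 0.442
```

Run:
```python
from h import *
im,s=snap('wrist','w10'); crop('w10','w10b',0,0,512,384,1.5)
go([.4595,.046,.0945],-.0895)
```

```text
pos [0.4583 0.0466 0.1491] yaw -0.0895 turn 0.0 shift units [ 2.18 -0.02  0.05] t 23.85 open 0.445
```

View pics/w10b.png

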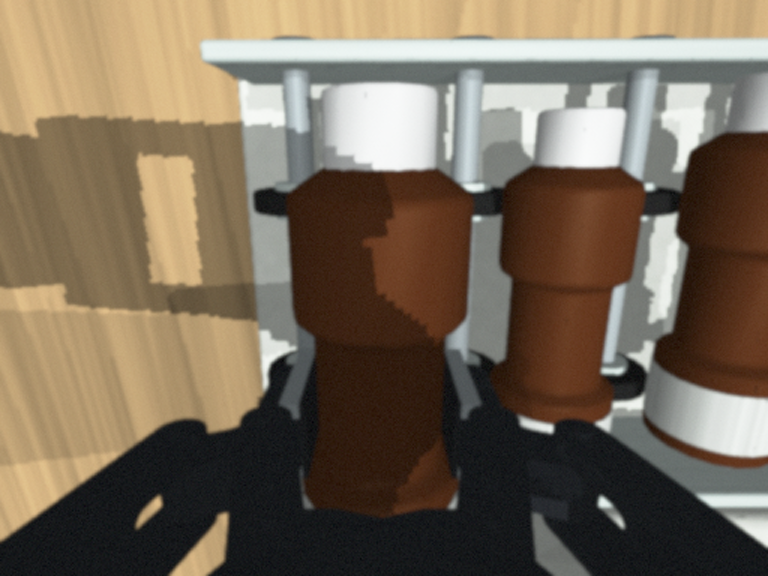

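>>> move_arm --commands '[0.7, -0.02, 0.05, 0, 0.7, 0, 0, 0, 0.5, 0, 0, 0, 0.28, 0, 0, 0, 0, 0, 0, 0, 0, 0, 0, 0]'

```text
time: 24.6
eef_pos: [0.4603, 0.0454, 0.0953]
tcp_rot: [0.032, 0.706, -0.032, 0.707]
contact_force: [0.4, -0.9, -3.8]
opening: 0.446
```

>>> move_arm --commands '[0, 0, 0, 0, 0, 0, 0, 0, 0, 0, 0, 0]' --jaw 52

```text
time: 24.98
eef_pos: [0.4604, 0.0453, 0.0955]
tcp_rot: [0.032, 0.706, -0.032, 0.707]
contact_force: [0.1, -0.5, 0.7]
opening: 0.612
```

>>> move_arm --commands '[-0.9, 0, 0, 0, -0.9, 0, 0, 0, -0.9, 0, 0, 0, -0.9, 0, 0, 0, -0.9, 0, 0, 0, -0.9, 0, 0, 0, -0.9, 0, 0, 0, 0, 0, 0, 0]'

```text
time: 25.98
eef_pos: [0.4611, 0.0452, 0.2546]
tcp_rot: [0.032, 0.705, -0.032, 0.708]
contact_force: [0.3, -0.3, -0.9]
opening: 0.609
```

Run:
```python
from h import *
im,s=snap('wrist','w11'); crop('w11','w11b',0,0,512,384,1.5)
import pickle; pickle.dump(s,open('s_w11.pkl','wb'))
im,_=snap('side','sd11'); crop('sd11','sd11b',200,150,400,300,4)
im,_=snap('scene','sc11'); crop('sc11','sc11b',60,140,300,270,3.3)
go([.52,-.2,.30],-.0895)
```

```text
pos [0.4593 0.0454 0.2512] yaw -0.0899 turn -0.0 shift units [-1.96 -9.56  3.29] t 26.125 open 0.606
```

View pics/w11b.png

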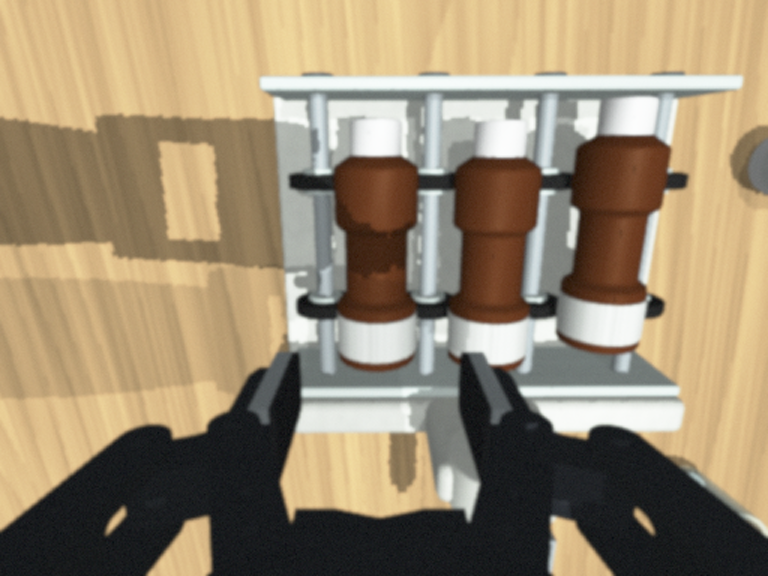

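View pics/sd11b.png

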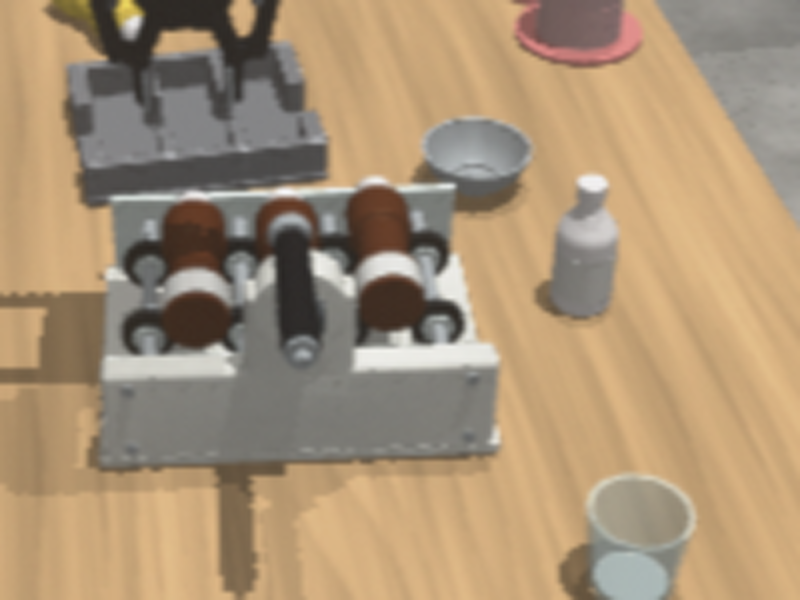

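View pics/sc11b.png

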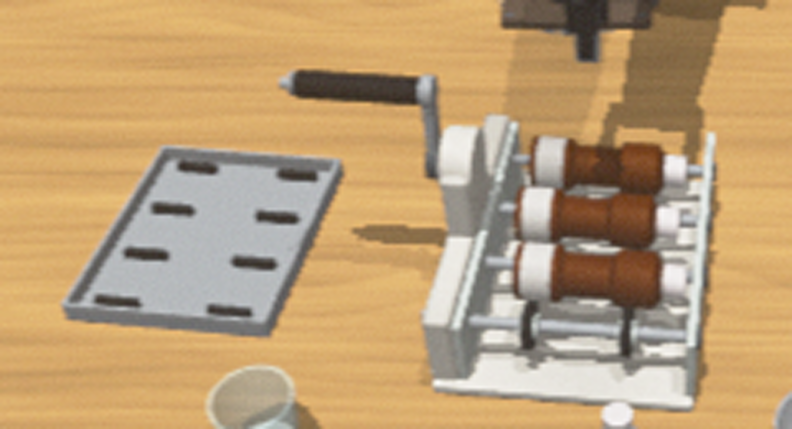

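Run:
```python
from fit import *
import pickle
p=[.5335,.0445,-.0895];c,q=np.cos(p[2]),np.sin(p[2])
def W(L): L=np.atleast_2d(L); return np.c_[p[0]+c*L[:,0]-q*L[:,1],p[1]+q*L[:,0]+c*L[:,1],L[:,2]]
sc=np.array([(299,83),(418,88)])/3.3+[60,140]; sd=np.array([(302,345),(292,240)])/4+[200,150]
def pts(a): return W([(.075*np.sin(a),-.262,.15+.075*np.cos(a)),(.075*np.sin(a),-.152,.15+.075*np.cos(a))])
for a in np.arange(-.8,.4,.1):
    print(round(a,2),(proj('scene',pts(a))-sc).round(1).tolist(),(proj('side',pts(a))-sd).round(1).tolist())
s=pickle.load(open('s_w11.pkl','rb'))
P=ray('wrist',np.array([(375,232),(377,303),(493,235),(490,305),(615,212),(609,280)])/1.5,.108,s)
d=P[:,:2]-p[:2]; print((d@np.array([[c,-q],[q,c]])).round(4).tolist())
```

```text
-0.8 [[4.9, -3.3], [4.1, -2.7]] [[-18.8, 7.8], [-17.5, 7.2]]
-0.7 [[4.0, -3.6], [3.5, -2.9]] [[-16.7, 6.1], [-15.5, 5.6]]
-0.6 [[3.2, -3.6], [2.8, -2.9]] [[-14.3, 4.7], [-13.3, 4.2]]
-0.5 [[2.3, -3.4], [2.2, -2.7]] [[-11.8, 3.4], [-11.0, 2.9]]
-0.4 [[1.4, -2.9], [1.5, -2.2]] [[-9.1, 2.3], [-8.5, 1.9]]
-0.3 [[0.5, -2.1], [0.8, -1.4]] [[-6.3, 1.4], [-5.9, 1.0]]
-0.2 [[-0.4, -1.2], [0.1, -0.4]] [[-3.4, 0.7], [-3.2, 0.4]]
-0.1 [[-1.3, 0.1], [-0.5, 0.8]] [[-0.4, 0.3], [-0.4, -0.1]]
-0.0 [[-2.1, 1.5], [-1.2, 2.3]] [[2.6, 0.0], [2.3, -0.3]]
0.1 [[-2.9, 3.2], [-1.8, 4.0]] [[5.6, 0.0], [5.1, -0.3]]
0.2 [[-3.7, 5.1], [-2.4, 5.9]] [[8.6, 0.3], [7.9, -0.0]]
0.3 [[-4.3, 7.1], [-2.9, 8.0]] [[11.5, 0.7], [10.6, 0.4]]
0.4 [[-5.0, 9.4], [-3.4, 10.2]] [[14.3, 1.4], [13.2, 1.1]]
[[-0.0745, 0.016], [-0.0734, -0.0287], [-0.0041, 0.014], [-0.0029, -0.0302], [0.0669, 0.0275], [0.0693, -0.0142]]
```

Run:
```python
from h import *
go([.5055,-.176,.29],-.0895)
```

```text
pos [0.4593 0.0454 0.2512] yaw -0.0899 turn -0.0 shift units [-1.56 -8.66  2.63] t 26.125 open 0.606
```

>>> move_arm --commands '[-0.78, 0, 0, 0, -0.78, 0, 0, 0, 0, -0.866, 0.263, 0, 0, -0.866, 0.263, 0, 0, -0.866, 0.263, 0, 0, -0.866, 0.263, 0, 0, -0.866, 0.263, 0, 0, -0.866, 0.263, 0, 0, -0.866, 0.263, 0, 0, -0.866, 0.263, 0, 0, -0.866, 0.263, 0, 0, -0.866, 0.263, 0, 0, 0, 0, 0, 0, 0, 0, 0]' --jaw 60

```text
time: 27.88
eef_pos: [0.5059, -0.1761, 0.2912]
tcp_rot: [0.032, 0.707, -0.032, 0.706]
contact_force: [-0.3, 1.3, 0.2]
opening: 0.701
```

Run:
```python
from h import *
im,s=snap('wrist','w12'); crop('w12','w12b',0,0,512,384,1.5)
im,_=snap('side','sd12'); crop('sd12','sd12b',180,100,380,300,3)
im,_=snap('scene','sc12'); crop('sc12','sc12b',60,120,300,270,3.3)
go([.506,-.176,.22],-.0895)
```

```text
pos [ 0.5059 -0.1756  0.2914] yaw -0.0892 turn 0.0 shift units [ 2.86 -0.01  0.  ] t 28.025 open 0.707
```

View pics/w12b.png

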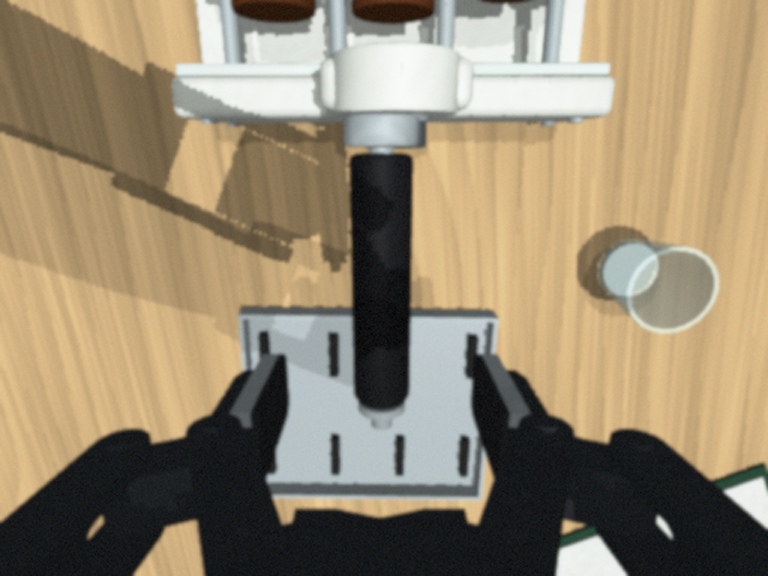

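View pics/sd12b.png

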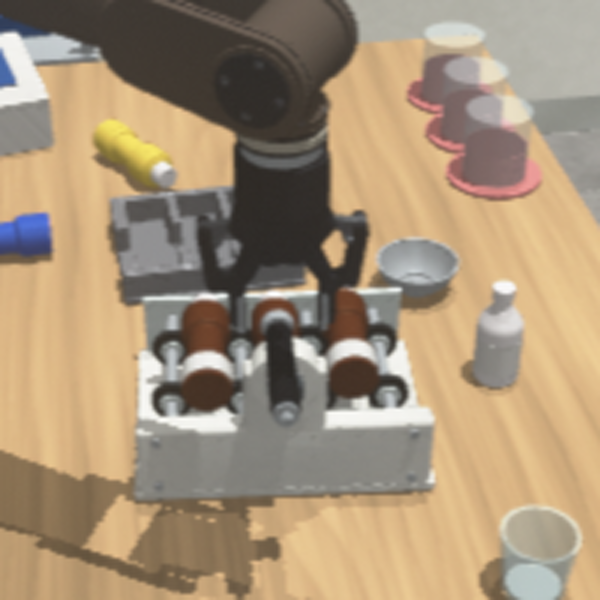

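View pics/sc12b.png

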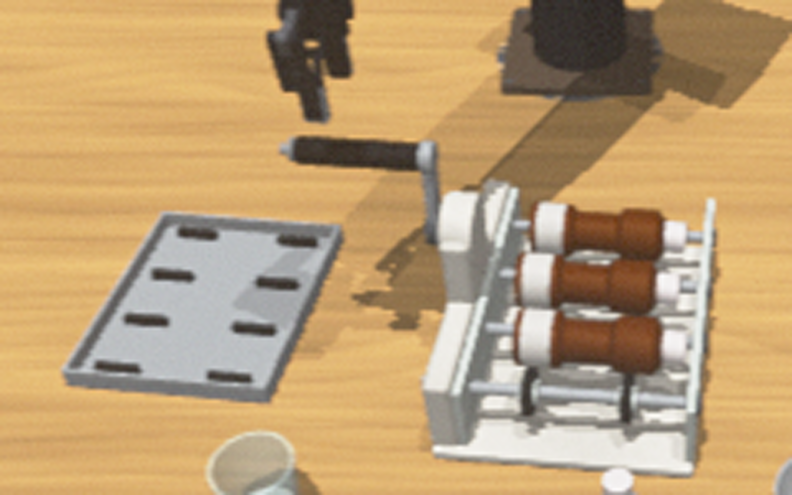

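Run:
```python
from h import *
s=ctrl.get_state()
P=ray('wrist',np.array([(382,156),(382,400)])/1.5,.23,s);print(P.round(4))
print(s['eef_pos'])
```

```text
[[ 0.5124 -0.1085  0.23  ]
 [ 0.5029 -0.2161  0.23  ]]
[ 0.50590331 -0.1756328   0.2914127 ]
```

>>> move_arm --commands '[0.95, 0, 0, 0, 0.95, 0, 0, 0, 0.9, 0, 0, 0, 0, 0, 0, 0, 0, 0, 0, 0]'

```text
time: 28.65
eef_pos: [0.5064, -0.1761, 0.2225]
tcp_rot: [0.031, 0.706, -0.032, 0.707]
contact_force: [0.4, 0.1, 0.1]
opening: 0.705
```

>>> move_arm --commands '[0, 0, 0, 0, 0, 0, 0, 0, 0, 0, 0, 0, 0, 0, 0, 0]' --jaw 15 --force 50

```text
time: 29.15
eef_pos: [0.5065, -0.1764, 0.2225]
tcp_rot: [0.031, 0.706, -0.032, 0.707]
contact_force: [-0.4, -0.1, 4.7]
opening: 0.286
```

Run:
```python
from h import *
im,s=snap('wrist','w13'); crop('w13','w13b',0,0,512,384,1.5)
go([.506,-.176,.22],-.0895)
print(s['contact_force'])
```

```text
pos [ 0.5065 -0.1764  0.2225] yaw -0.0898 turn -0.0 shift units [ 0.1   0.02 -0.02] t 29.2 open 0.286
[-0.4296126  -0.13341903  4.6793444 ]
```

View pics/w13b.png

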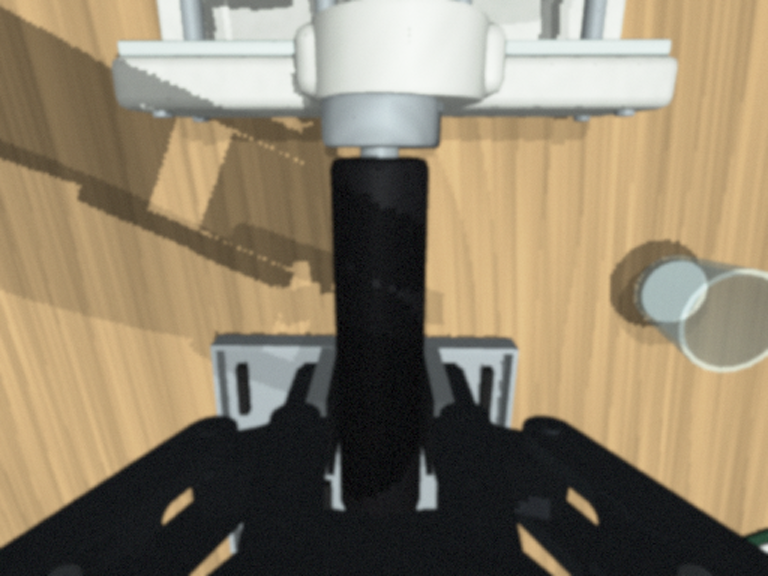

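Run:
```python
import numpy as np
a=-.1-np.radians(15)*np.arange(25)
X=3*np.sin(a);Z=3*np.cos(a)
for k in range(24): print(k,f"{-(Z[k+1]-Z[k]):.2f}, 0, {X[k+1]-X[k]:.2f}, 0")
```

```text
0 0.18, 0, -0.76, 0
1 0.37, 0, -0.69, 0
2 0.54, 0, -0.57, 0
3 0.67, 0, -0.41, 0
4 0.75, 0, -0.23, 0
5 0.78, 0, -0.02, 0
6 0.76, 0, 0.18, 0
7 0.69, 0, 0.37, 0
8 0.57, 0, 0.54, 0
9 0.41, 0, 0.67, 0
10 0.23, 0, 0.75, 0
11 0.02, 0, 0.78, 0
12 -0.18, 0, 0.76, 0
13 -0.37, 0, 0.69, 0
14 -0.54, 0, 0.57, 0
15 -0.67, 0, 0.41, 0
16 -0.75, 0, 0.23, 0
17 -0.78, 0, 0.02, 0
18 -0.76, 0, -0.18, 0
19 -0.69, 0, -0.37, 0
20 -0.57, 0, -0.54, 0
21 -0.41, 0, -0.67, 0
22 -0.23, 0, -0.75, 0
23 -0.02, 0, -0.78, 0
```

>>> move_arm --commands '[0.18, 0, -0.76, 0, 0.37, 0, -0.69, 0, 0.54, 0, -0.57, 0, 0.67, 0, -0.41, 0, 0.75, 0, -0.23, 0, 0.78, 0, -0.02, 0, 0, 0, 0, 0]'

```text
time: 30.08
eef_pos: [0.4402, -0.1705, 0.1375]
tcp_rot: [0.032, 0.705, -0.032, 0.708]
contact_force: [5.2, -1.9, -2.8]
opening: 0.286
```

Run:
```python
from h import *
im,s=snap('wrist','w14'); crop('w14','w14b',0,0,512,384,1.5)
im,_=snap('scene','sc14'); crop('sc14','sc14b',60,120,300,270,3.3)
go([.5137-.075,-.1766+.0067,.145],-.0895)
print(s['contact_force'],s['wrist_torque'])
```

```text
pos [ 0.4401 -0.1705  0.1379] yaw -0.0907 turn -0.01 shift units [-0.28  0.02 -0.06] t 30.175 open 0.285
[ 5.20039631 -1.93618548 -2.83882631] [-0.26642809 -0.84822928  0.03421496]
```

View pics/w14b.png

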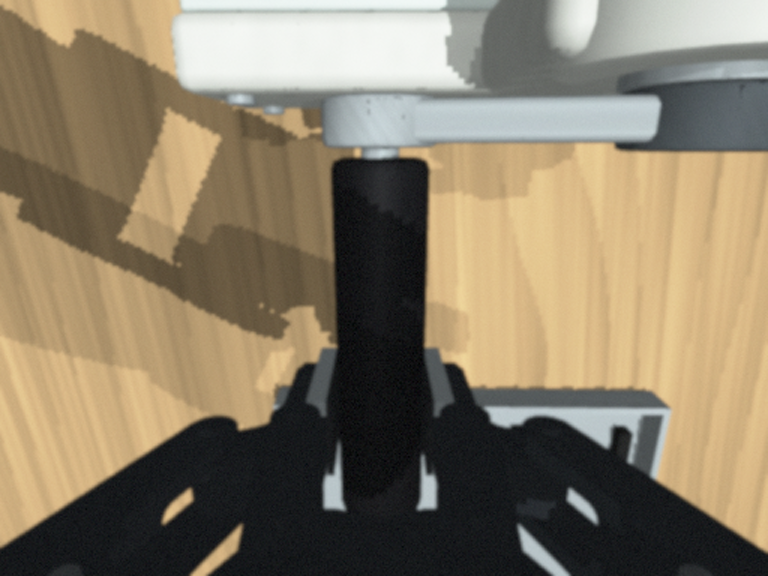

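View pics/sc14b.png

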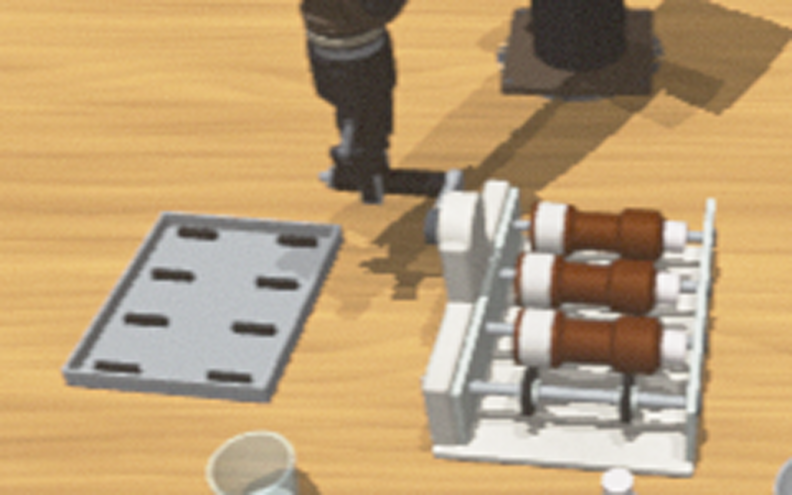

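>>> move_arm --commands '[0.76, 0, 0.18, 0, 0.69, 0, 0.37, 0, 0.57, 0, 0.54, 0, 0.41, 0, 0.67, 0, 0.23, 0, 0.75, 0, 0.02, 0, 0.78, 0, -0.18, 0, 0.76, 0, -0.37, 0, 0.69, 0, -0.54, 0, 0.57, 0, -0.67, 0, 0.41, 0, -0.75, 0, 0.23, 0, -0.78, 0, 0.02, 0, -0.76, 0, -0.18, 0, -0.69, 0, -0.37, 0, -0.57, 0, -0.54, 0, -0.41, 0, -0.67, 0, -0.23, 0, -0.75, 0, -0.02, 0, -0.78, 0]'

```text
time: 32.42
eef_pos: [0.5049, -0.1761, 0.2229]
tcp_rot: [0.031, 0.706, -0.032, 0.707]
contact_force: [4.0, -3.1, -6.7]
opening: 0.283
```

Run:
```python
from h import *
im,_=snap('scene','sc15'); crop('sc15','sc15b',60,120,300,270,3.3)
s=ctrl.get_state();print(s['contact_force'],s['opening'],s['time'],s['eef_pos'])
```

```text
[-1.77196075 -2.1983382   1.97392831] 0.2791297159654565 32.475 [ 0.50275786 -0.17603723  0.22213891]
```

View pics/sc15b.png

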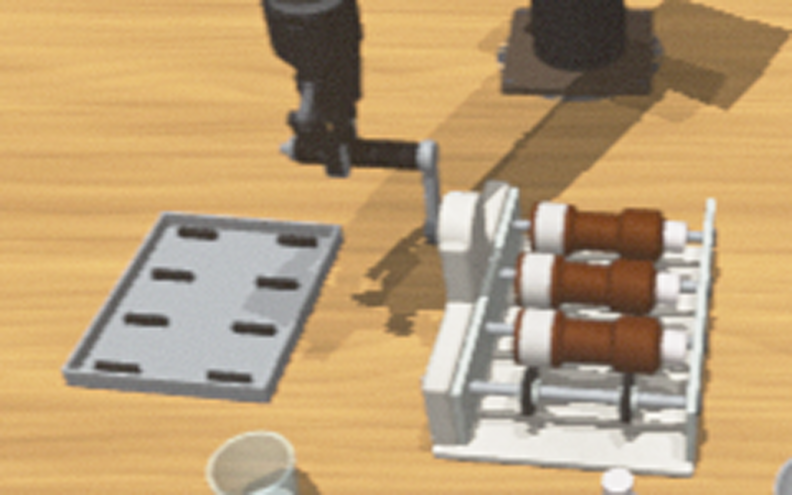

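One turn done, and the bottles show no drift. Next is a full turn in 20 + 4 rows, continuing the same table.

>>> move_arm --commands '[0.18, 0, -0.76, 0, 0.37, 0, -0.69, 0, 0.54, 0, -0.57, 0, 0.67, 0, -0.41, 0, 0.75, 0, -0.23, 0, 0.78, 0, -0.02, 0, 0.76, 0, 0.18, 0, 0.69, 0, 0.37, 0, 0.57, 0, 0.54, 0, 0.41, 0, 0.67, 0, 0.23, 0, 0.75, 0, 0.02, 0, 0.78, 0]'

```text
time: 33.98
eef_pos: [0.5206, -0.1775, 0.0729]
tcp_rot: [0.032, 0.708, -0.031, 0.705]
contact_force: [-3.7, 0.3, 11.5]
opening: 0.29
```

>>> move_arm --commands '[-0.18, 0, 0.76, 0, -0.37, 0, 0.69, 0, -0.54, 0, 0.57, 0, -0.67, 0, 0.41, 0, -0.75, 0, 0.23, 0, -0.78, 0, 0.02, 0, -0.76, 0, -0.18, 0, -0.69, 0, -0.37, 0, -0.57, 0, -0.54, 0, -0.41, 0, -0.67, 0, -0.23, 0, -0.75, 0, -0.02, 0, -0.78, 0]'

```text
time: 35.48
eef_pos: [0.5053, -0.1762, 0.2229]
tcp_rot: [0.032, 0.706, -0.032, 0.707]
contact_force: [4.5, -2.3, -5.7]
opening: 0.285
```

Run:
```python
from h import *
im,_=snap('scene','sc16'); crop('sc16','sc16b',60,120,300,270,3.3)
s=ctrl.get_state();print(s['contact_force'],s['opening'],s['time'],s['eef_pos'])
```

```text
[-1.82461992 -1.65338897  2.0083063 ] 0.2836590766456184 35.525 [ 0.50312531 -0.17604077  0.22214614]
```

View pics/sc16b.png

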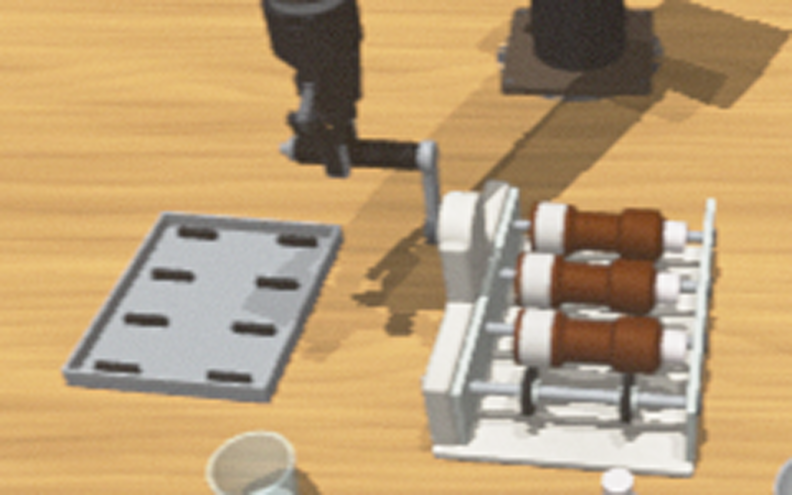

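>>> move_arm --commands '[0.18, 0, -0.76, 0, 0.37, 0, -0.69, 0, 0.54, 0, -0.57, 0, 0.67, 0, -0.41, 0, 0.75, 0, -0.23, 0, 0.78, 0, -0.02, 0, 0.76, 0, 0.18, 0, 0.69, 0, 0.37, 0, 0.57, 0, 0.54, 0, 0.41, 0, 0.67, 0, 0.23, 0, 0.75, 0, 0.02, 0, 0.78, 0]'

```text
time: 37.02
eef_pos: [0.521, -0.1775, 0.0728]
tcp_rot: [0.032, 0.708, -0.031, 0.705]
contact_force: [-5.2, 0.6, 13.2]
opening: 0.285
```

>>> move_arm --commands '[-0.18, 0, 0.76, 0, -0.37, 0, 0.69, 0, -0.54, 0, 0.57, 0, -0.67, 0, 0.41, 0, -0.75, 0, 0.23, 0, -0.78, 0, 0.02, 0, -0.76, 0, -0.18, 0, -0.69, 0, -0.37, 0, -0.57, 0, -0.54, 0, -0.41, 0, -0.67, 0, -0.23, 0, -0.75, 0, -0.02, 0, -0.78, 0]'

```text
time: 38.52
eef_pos: [0.5052, -0.1761, 0.2229]
tcp_rot: [0.032, 0.706, -0.032, 0.707]
contact_force: [3.6, -3.2, -5.8]
opening: 0.287
```

Run:
```python
from h import *
im,_=snap('scene','sc17'); crop('sc17','sc17b',60,120,300,270,3.3)
s=ctrl.get_state();print(s['contact_force'],s['opening'],s['time'],s['eef_pos'])
```

```text
[-2.48095307 -2.10139471  1.90269466] 0.2843396479169852 38.575 [ 0.50301158 -0.17603086  0.22218284]
```

View pics/sc17b.png

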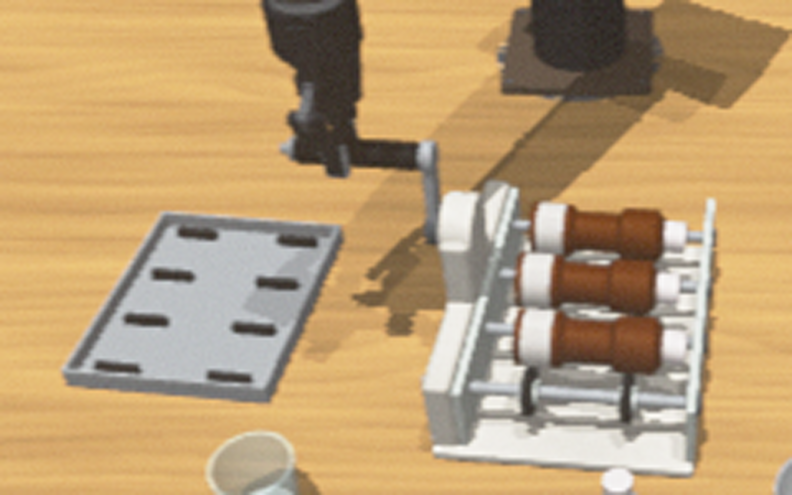

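Turn 3 is done and nothing has changed: the bottles are still seated. Next is turn 4.

>>> move_arm --commands '[0.18, 0, -0.76, 0, 0.37, 0, -0.69, 0, 0.54, 0, -0.57, 0, 0.67, 0, -0.41, 0, 0.75, 0, -0.23, 0, 0.78, 0, -0.02, 0, 0.76, 0, 0.18, 0, 0.69, 0, 0.37, 0, 0.57, 0, 0.54, 0, 0.41, 0, 0.67, 0, 0.23, 0, 0.75, 0, 0.02, 0, 0.78, 0]'

```text
time: 40.08
eef_pos: [0.5209, -0.1774, 0.0728]
tcp_rot: [0.032, 0.708, -0.031, 0.705]
contact_force: [-3.7, 0.4, 12.1]
opening: 0.285
```

>>> move_arm --commands '[-0.18, 0, 0.76, 0, -0.37, 0, 0.69, 0, -0.54, 0, 0.57, 0, -0.67, 0, 0.41, 0, -0.75, 0, 0.23, 0, -0.78, 0, 0.02, 0, -0.76, 0, -0.18, 0, -0.69, 0, -0.37, 0, -0.57, 0, -0.54, 0, -0.41, 0, -0.67, 0, -0.23, 0, -0.75, 0, -0.02, 0, -0.78, 0]'

```text
time: 41.58
eef_pos: [0.5055, -0.1762, 0.2229]
tcp_rot: [0.031, 0.706, -0.032, 0.707]
contact_force: [2.7, -3.2, -4.9]
opening: 0.282
```

Run:
```python
from h import *
im,_=snap('scene','sc18'); crop('sc18','sc18b',60,120,300,270,3.3)
s=ctrl.get_state();print(s['contact_force'],s['opening'],s['time'],s['eef_pos'])
```

```text
[-1.87360224 -2.39063514  2.02133101] 0.28683668394647066 41.625 [ 0.50335278 -0.17606621  0.2222359 ]
```

View pics/sc18b.png

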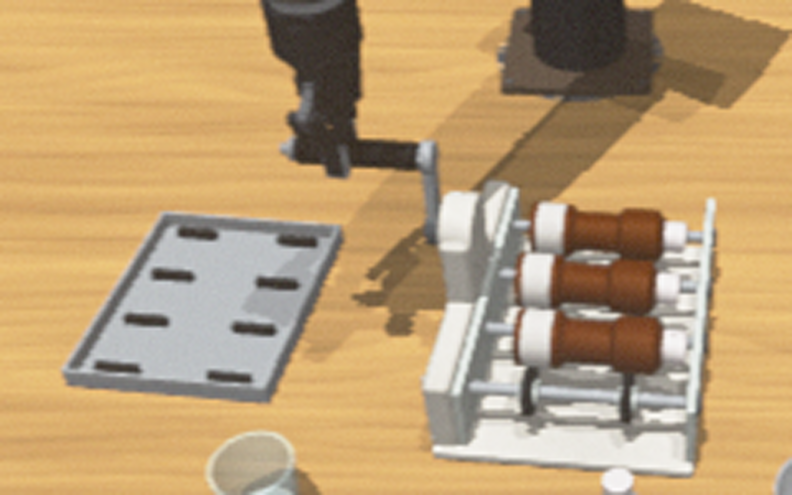

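Turn 4 is done and all three bottles are still riding. Next is turn 5.

>>> move_arm --commands '[0.18, 0, -0.76, 0, 0.37, 0, -0.69, 0, 0.54, 0, -0.57, 0, 0.67, 0, -0.41, 0, 0.75, 0, -0.23, 0, 0.78, 0, -0.02, 0, 0.76, 0, 0.18, 0, 0.69, 0, 0.37, 0, 0.57, 0, 0.54, 0, 0.41, 0, 0.67, 0, 0.23, 0, 0.75, 0, 0.02, 0, 0.78, 0]'

```text
time: 43.12
eef_pos: [0.5212, -0.1775, 0.0728]
tcp_rot: [0.032, 0.708, -0.031, 0.705]
contact_force: [-3.9, -0.5, 14.1]
opening: 0.289
```

>>> move_arm --commands '[-0.18, 0, 0.76, 0, -0.37, 0, 0.69, 0, -0.54, 0, 0.57, 0, -0.67, 0, 0.41, 0, -0.75, 0, 0.23, 0, -0.78, 0, 0.02, 0, -0.76, 0, -0.18, 0, -0.69, 0, -0.37, 0, -0.57, 0, -0.54, 0, -0.41, 0, -0.67, 0, -0.23, 0, -0.75, 0, -0.02, 0, -0.78, 0]'

```text
time: 44.62
eef_pos: [0.5054, -0.1761, 0.2229]
tcp_rot: [0.032, 0.706, -0.032, 0.707]
contact_force: [3.0, -3.9, -4.5]
opening: 0.287
```

Run:
```python
from h import *
im,_=snap('scene','sc19'); crop('sc19','sc19b',60,120,300,270,3.3)
s=ctrl.get_state();print(s['contact_force'],s['opening'],s['time'],s['eef_pos'])
```

```text
[-1.78208737 -1.88515994  0.27277492] 0.28540545772305215 44.675 [ 0.50323646 -0.17602281  0.22221094]
```

View pics/sc19b.png

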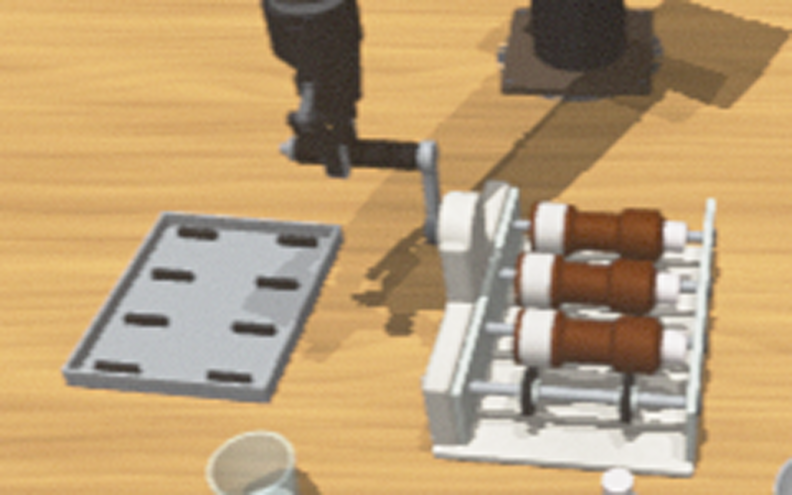

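>>> move_arm --commands '[0.18, 0, -0.76, 0, 0.37, 0, -0.69, 0, 0.54, 0, -0.57, 0, 0.67, 0, -0.41, 0, 0.75, 0, -0.23, 0, 0.78, 0, -0.02, 0, 0.76, 0, 0.18, 0, 0.69, 0, 0.37, 0, 0.57, 0, 0.54, 0, 0.41, 0, 0.67, 0, 0.23, 0, 0.75, 0, 0.02, 0, 0.78, 0]'

```text
time: 46.18
eef_pos: [0.5211, -0.1774, 0.0728]
tcp_rot: [0.032, 0.708, -0.031, 0.705]
contact_force: [-4.5, 0.2, 14.0]
opening: 0.283
```

>>> move_arm --commands '[-0.18, 0, 0.76, 0, -0.37, 0, 0.69, 0, -0.54, 0, 0.57, 0, -0.67, 0, 0.41, 0, -0.75, 0, 0.23, 0, -0.78, 0, 0.02, 0, -0.76, 0, -0.18, 0, -0.69, 0, -0.37, 0, -0.57, 0, -0.54, 0, -0.41, 0, -0.67, 0, -0.23, 0, -0.75, 0, -0.02, 0, -0.78, 0, 0.18, 0, -0.76, 0, 0, 0, 0, 0, 0, 0, 0, 0]'

```text
time: 48.05
eef_pos: [0.486, -0.1745, 0.2174]
tcp_rot: [0.032, 0.708, -0.032, 0.705]
contact_force: [-3.7, -2.9, 2.9]
opening: 0.287
```

Run:
```python
from h import *
im,_=snap('scene','sc20'); crop('sc20','sc20b',60,120,300,270,3.3)
s=ctrl.get_state();print(s['contact_force'],s['opening'],s['time'],s['eef_pos'])
```

```text
[-4.34852518 -1.9913502   1.54932953] 0.2864580873924073 48.1 [ 0.4862638  -0.17454257  0.21751088]
```

View pics/sc20b.png

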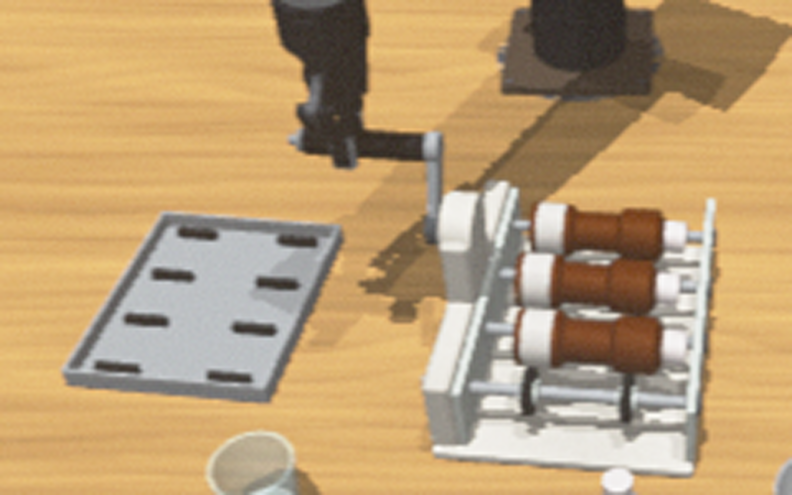

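>>> move_arm --commands '[0, 0, 0, 0, 0, 0, 0, 0, 0, 0, 0, 0]' --jaw 60

```text
time: 48.48
eef_pos: [0.4872, -0.174, 0.2168]
tcp_rot: [0.032, 0.706, -0.031, 0.706]
contact_force: [-0.5, 0.1, 0.2]
opening: 0.701
```

>>> move_arm --commands '[-0.9, 0, 0, 0, -0.9, 0, 0, 0, -0.9, 0, 0, 0, -0.6, 0, 0, 0, 0, -0.9, 0, 0, 0, -0.9, 0, 0, 0, -0.9, 0, 0, 0, -0.9, 0, 0, 0, -0.9, 0, 0, 0, -0.9, 0, 0, 0, 0, 0, 0, 0, 0, 0, 0]'

```text
time: 49.98
eef_pos: [0.4749, -0.3088, 0.2992]
tcp_rot: [0.032, 0.706, -0.032, 0.706]
contact_force: [-0.4, -0.1, 0.2]
opening: 0.703
```

Run:
```python
from h import *
im,s=snap('wrist','w21'); crop('w21','w21b',0,0,512,384,1.5)
import pickle; pickle.dump(s,open('s_w21.pkl','wb')); print(s['eef_pos'],s['time'])
im,_=snap('scene','sc21'); crop('sc21','sc21b',60,120,300,270,3.3)
```

```text
[ 0.47488015 -0.30883584  0.2991908 ] 49.975
```

View pics/w21b.png

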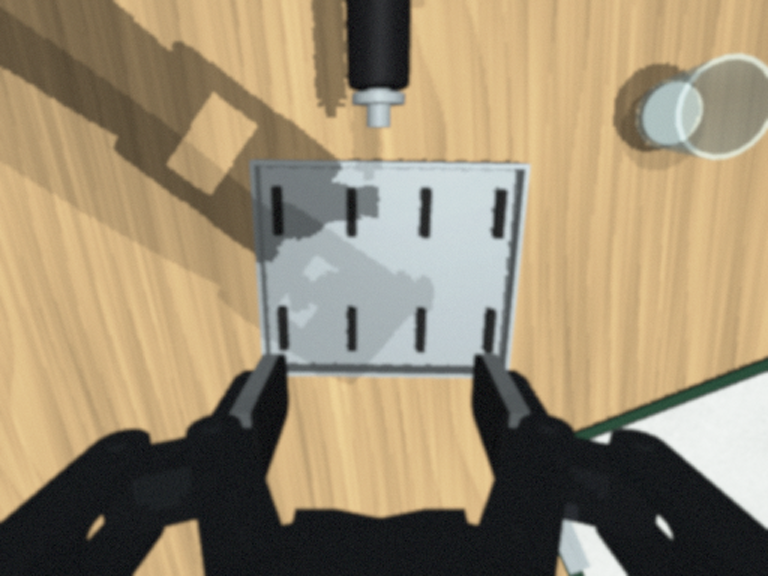

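View pics/sc21b.png

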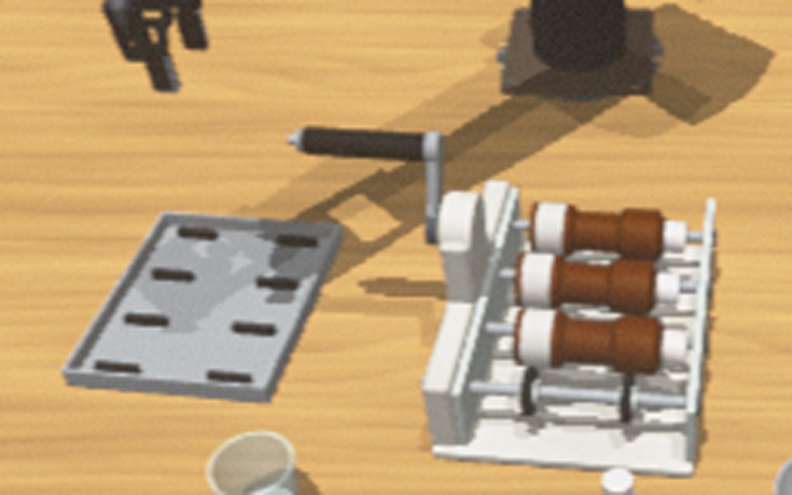

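Run:
```python
from fit import *
import pickle; s=pickle.load(open('s_w21.pkl','rb'))
rb=np.array([(278,211),(351,212),(425,212),(499,213),(284,328),(352,328),(421,329),(490,330)])/1.5
Q=ray('wrist',rb,.013,s); print(Q.round(4), Q.mean(0)); d=Q[3]-Q[0]; e=Q[7]-Q[4]
print(np.linalg.norm(d),np.arctan2(d[1],d[0]),np.arctan2(e[1],e[0]))
C=ray('wrist',np.array([(252,162),(528,165),(512,374),(267,374)])/1.5,.022,s);print(C.round(4),C.mean(0))
```

```text
[[ 0.3866 -0.2855  0.013 ]
 [ 0.4508 -0.2923  0.013 ]
 [ 0.516  -0.2982  0.013 ]
 [ 0.5812 -0.305   0.013 ]
 [ 0.3753 -0.3961  0.013 ]
 [ 0.4398 -0.402   0.013 ]
 [ 0.5052 -0.409   0.013 ]
 [ 0.5707 -0.416   0.013 ]] [ 0.47819658 -0.35050263  0.013     ]
0.19558253281304214 -0.09998763952316035 -0.101597161038698
[[ 0.3732 -0.2419  0.022 ]
 [ 0.604  -0.2654  0.022 ]
 [ 0.5888 -0.4596  0.022 ]
 [ 0.3542 -0.4382  0.022 ]] [ 0.48005374 -0.35126104  0.022     ]
```

Run:
```python
from h import *
go([.607,.043,.18],-.0895)
```

```text
pos [ 0.475  -0.3084  0.2994] yaw -0.0892 turn 0.0 shift units [ 4.78 14.47  4.  ] t 50.075 open 0.702
```

>>> move_arm --commands '[0, 0.965, 0.267, 0, 0, 0.965, 0.267, 0, 0, 0.965, 0.267, 0, 0, 0.965, 0.267, 0, 0, 0.965, 0.267, 0, 0, 0.965, 0.267, 0, 0, 0.965, 0.267, 0, 0, 0.965, 0.267, 0, 0, 0.965, 0.267, 0, 0, 0.965, 0.267, 0, 0, 0.965, 0.267, 0, 0, 0.965, 0.267, 0, 0, 0.965, 0.267, 0, 0.95, 0.965, 0.267, 0, 0.95, 0.965, 0.267, 0, 0.95, 0, 0, 0, 0.95, 0, 0, 0, 0.95, 0, 0, 0, 0, 0, 0, 0, 0, 0, 0, 0]' --jaw 53

```text
time: 52.58
eef_pos: [0.6076, 0.0428, 0.1818]
tcp_rot: [0.032, 0.706, -0.032, 0.707]
contact_force: [-0.0, 0.3, 1.0]
opening: 0.621
```

Run:
```python
from h import *
im,s=snap('wrist','w22'); crop('w22','w22b',0,0,512,384,1.5)
P=ray('wrist',np.array([(378,255),(378,337)])/1.5,.108,s)
go([.607,.043,.093],-.0895)
```

```text
pos [0.6079 0.0427 0.1822] yaw -0.0895 turn 0.0 shift units [ 3.57  0.01 -0.04] t 52.625 open 0.623
```

View pics/w22b.png

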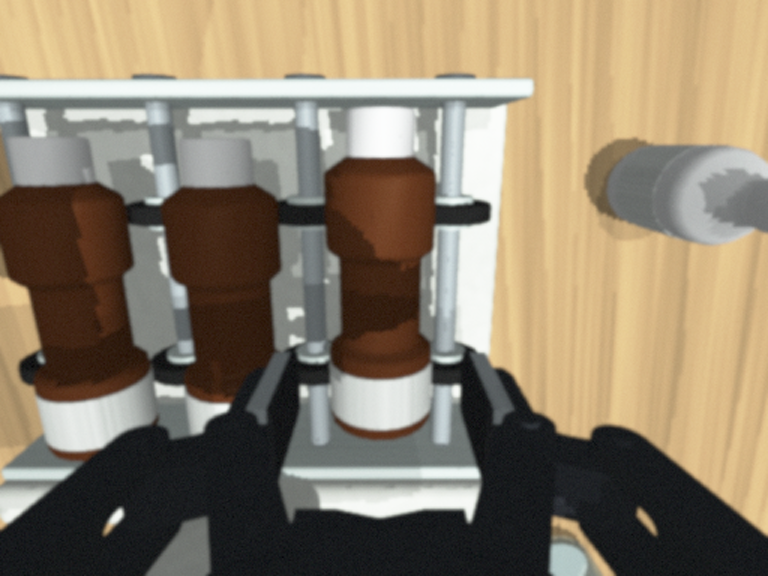

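>>> move_arm --commands '[0.95, 0, -0.03, 0, 0.95, 0, 0, 0, 0.95, 0, 0, 0, 0.7, 0, 0, 0, 0, 0, 0, 0, 0, 0, 0, 0]'

```text
time: 53.38
eef_pos: [0.6073, 0.0425, 0.0931]
tcp_rot: [0.032, 0.706, -0.032, 0.707]
contact_force: [-0.0, -0.2, 0.3]
opening: 0.622
```

>>> move_arm --commands '[0, 0, 0, 0, 0, 0, 0, 0, 0, 0, 0, 0, 0, 0, 0, 0]' --jaw 30 --force 90

```text
time: 53.88
eef_pos: [0.6079, 0.0425, 0.0939]
tcp_rot: [0.032, 0.705, -0.032, 0.708]
contact_force: [0.4, -0.5, 6.9]
opening: 0.433
```

Run:
```python
from h import *
go([.5447,-.3572,.30],-.101)
```

```text
pos [0.6079 0.0425 0.0939] yaw -0.0898 turn 0.13 shift units [ -8.25 -16.16  -0.87] t 53.875 open 0.433
```

>>> move_arm --commands '[-0.95, 0, 0, 0, -0.95, 0, 0, 0, -0.95, 0, 0, 0, -0.95, 0, 0, 0, -0.95, 0, 0, 0, -0.95, 0, 0, 0, -0.95, 0, 0, 0, -0.95, 0, 0, 0.13, 0, -0.95, -0.05, 0, 0, -0.95, -0.05, 0, 0, -0.95, -0.05, 0, 0, -0.95, -0.05, 0, 0, -0.95, -0.05, 0, 0, -0.95, -0.05, 0, 0, -0.95, -0.05, 0, 0, -0.95, -0.05, 0, 0, -0.95, -0.05, 0, 0, -0.95, -0.05, 0, 0, -0.95, -0.05, 0, 0, -0.95, -0.05, 0]'

```text
time: 56.38
eef_pos: [0.562, -0.2403, 0.2807]
tcp_rot: [0.036, 0.707, -0.035, 0.706]
contact_force: [-0.3, 0.1, -3.9]
opening: 0.436
```

>>> move_arm --commands '[0, -0.95, -0.05, 0, 0, -0.95, -0.05, 0, 0, -0.95, -0.05, 0, 0, -0.95, -0.05, 0, 0.9, -0.95, -0.05, 0, 0.9, 0, 0, 0, 0.9, 0, 0, 0, 0.9, 0, 0, 0, 0.9, 0, 0, 0, 0.9, 0, 0, 0, 0, 0, 0, 0, 0, 0, 0, 0]'

```text
time: 57.88
eef_pos: [0.5445, -0.3574, 0.1468]
tcp_rot: [0.036, 0.706, -0.036, 0.706]
contact_force: [-0.4, -0.1, -2.6]
opening: 0.439
```

Run:
```python
from h import *
im,s=snap('wrist','w23'); crop('w23','w23b',0,0,512,384,1.5)
im,_=snap('scene','sc23'); crop('sc23','sc23b',60,120,300,270,3.3)
go([.5447,-.3572,.0335],-.101)
```

```text
pos [ 0.545  -0.3577  0.1481] yaw -0.1013 turn -0.0 shift units [ 4.58  0.02 -0.02] t 57.975 open 0.436
```

View pics/w23b.png

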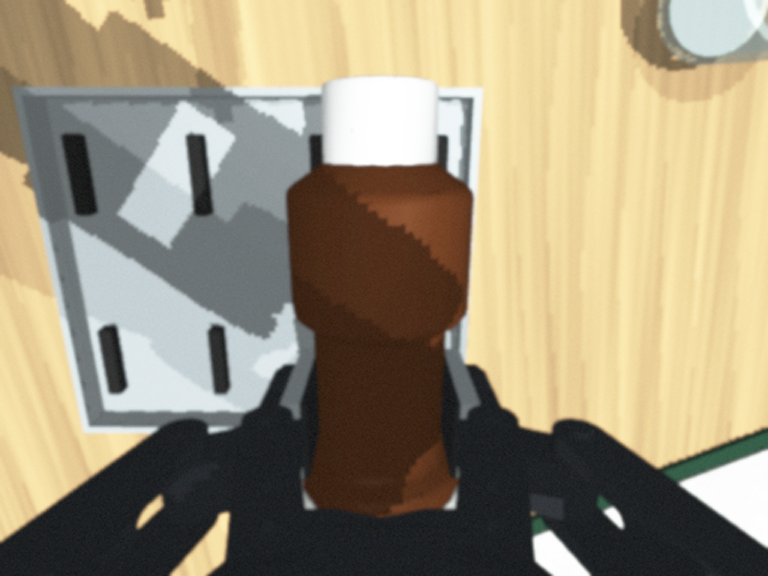

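View pics/sc23b.png

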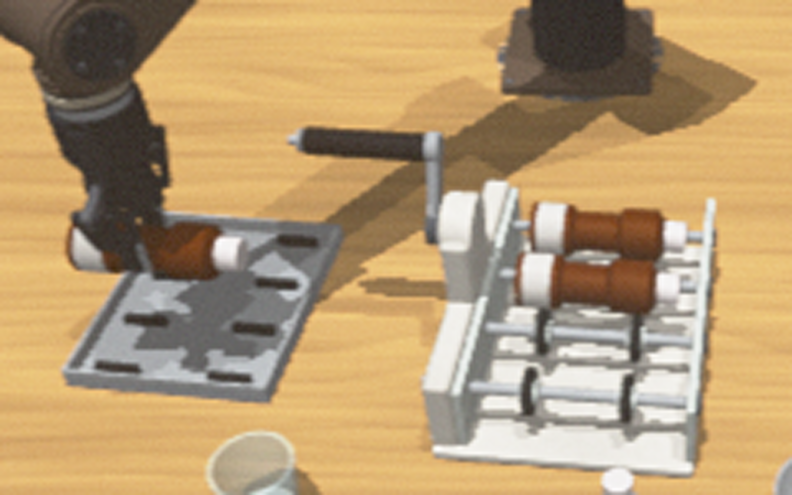

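>>> move_arm --commands '[0.95, 0, 0, 0, 0.95, 0, 0, 0, 0.95, 0, 0, 0, 0.8, 0, 0, 0, 0.6, 0, 0, 0, 0.3, 0, 0, 0, 0, 0, 0, 0, 0, 0, 0, 0]'

```text
time: 58.98
eef_pos: [0.5449, -0.3574, 0.0337]
tcp_rot: [0.035, 0.706, -0.036, 0.707]
contact_force: [0.6, -0.6, -3.0]
opening: 0.438
```

>>> move_arm --commands '[0, 0, 0, 0, 0, 0, 0, 0, 0, 0, 0, 0]' --jaw 53

```text
time: 59.35
eef_pos: [0.5448, -0.3573, 0.0337]
tcp_rot: [0.036, 0.706, -0.036, 0.707]
contact_force: [0.2, 0.3, 0.6]
opening: 0.622
```

>>> move_arm --commands '[-0.95, 0, 0, 0, -0.95, 0, 0, 0, -0.95, 0, 0, 0, -0.95, 0, 0, 0, -0.95, 0, 0, 0, -0.95, 0, 0, 0, -0.95, 0, 0, 0, -0.95, 0, 0, 0, -0.95, 0, 0, 0, -0.95, 0, 0, 0, 0, 0, 0, 0]'

```text
time: 60.72
eef_pos: [0.5453, -0.3578, 0.2736]
tcp_rot: [0.034, 0.705, -0.037, 0.708]
contact_force: [0.1, -0.3, 0.3]
opening: 0.623
```

Run:
```python
from h import *
im,s=snap('wrist','w24'); crop('w24','w24b',0,0,512,384,1.5)
im,_=snap('scene','sc24'); crop('sc24','sc24b',60,120,300,270,3.3)
go([.5335,.0377,.28],-.0895)
```

```text
pos [ 0.5442 -0.3568  0.27  ] yaw -0.1012 turn -0.13 shift units [-0.39 15.68 -1.84] t 60.825 open 0.62
```

View pics/w24b.png

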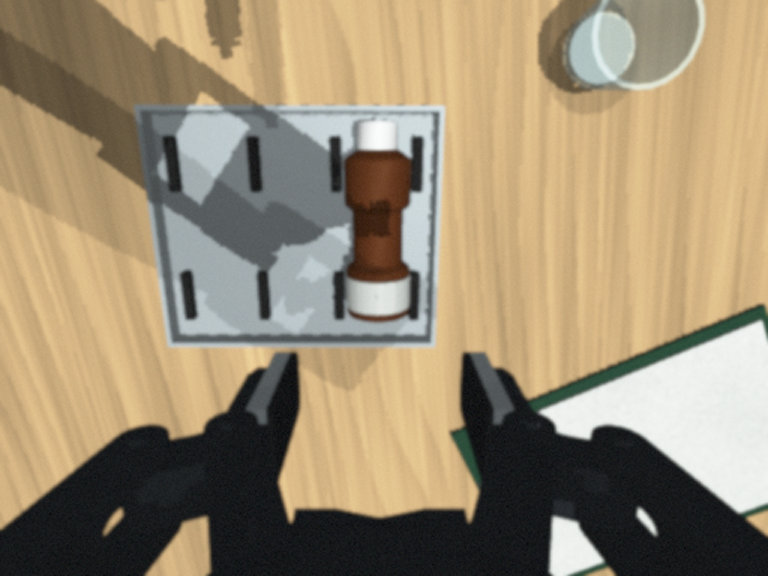

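View pics/sc24b.png

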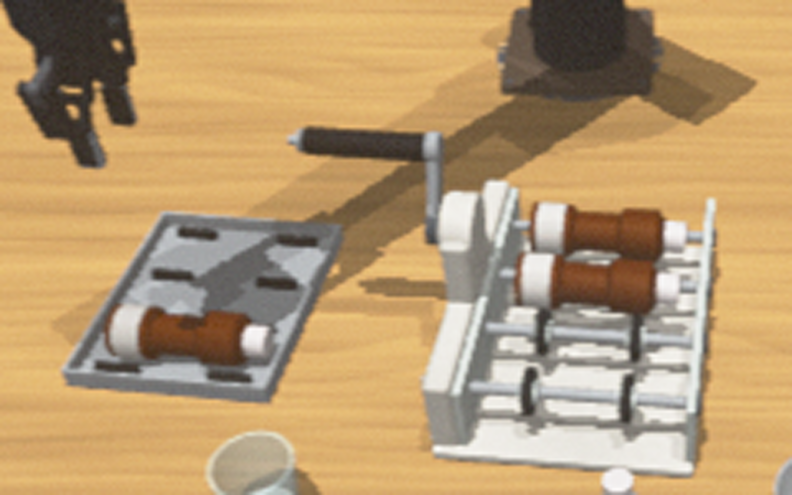

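>>> move_arm --commands '[-0.4, 0, 0, -0.13, 0, 0.98, -0.115, 0, 0, 0.98, -0.115, 0, 0, 0.98, -0.115, 0, 0, 0.98, -0.115, 0, 0, 0.98, -0.115, 0, 0, 0.98, -0.115, 0, 0, 0.98, -0.115, 0, 0, 0.98, -0.115, 0, 0, 0.98, -0.115, 0, 0, 0.98, -0.115, 0, 0, 0.98, -0.115, 0, 0, 0.98, -0.115, 0, 0, 0.98, -0.115, 0, 0.8, 0.98, -0.115, 0, 0.8, 0.98, -0.115, 0, 0.8, 0.98, -0.115, 0, 0.8, 0, 0, 0, 0.8, 0, 0, 0, 0, 0, 0, 0]'

```text
time: 63.32
eef_pos: [0.5323, 0.0385, 0.1788]
tcp_rot: [0.032, 0.708, -0.032, 0.705]
contact_force: [-0.8, -0.8, 0.6]
opening: 0.626
```

>>> move_arm --commands '[0, 0, 0, 0]'

```text
time: 63.45
eef_pos: [0.5342, 0.0378, 0.1815]
tcp_rot: [0.032, 0.706, -0.032, 0.707]
contact_force: [0.3, -0.1, 0.5]
opening: 0.621
```

Run:
```python
from h import *
im,s=snap('wrist','w25'); crop('w25','w25b',0,0,512,384,1.5)
go([.5335,.0377,.0935],-.0895)
```

```text
pos [0.5344 0.0377 0.1818] yaw -0.0899 turn -0.0 shift units [ 3.53 -0.   -0.04] t 63.5 open 0.622
```

View pics/w25b.png

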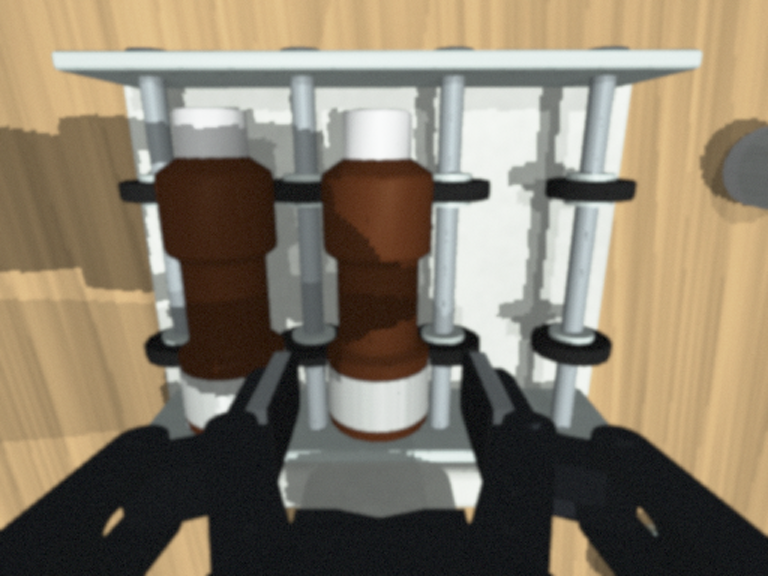

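>>> move_arm --commands '[0.95, 0, -0.04, 0, 0.95, 0, 0, 0, 0.95, 0, 0, 0, 0.65, 0, 0, 0, 0, 0, 0, 0, 0, 0, 0, 0]'

```text
time: 64.25
eef_pos: [0.5337, 0.0376, 0.0942]
tcp_rot: [0.032, 0.706, -0.032, 0.707]
contact_force: [0.4, -0.4, 0.1]
opening: 0.625
```

>>> move_arm --commands '[0, 0, 0, 0, 0, 0, 0, 0, 0, 0, 0, 0, 0, 0, 0, 0]' --jaw 30

```text
time: 64.75
eef_pos: [0.5333, 0.0376, 0.095]
tcp_rot: [0.032, 0.706, -0.032, 0.707]
contact_force: [-2.6, -0.4, 6.0]
opening: 0.436
```

Run:
```python
from h import *
go([.479,-.3505,.28],-.101)
```

```text
pos [0.5333 0.0376 0.095 ] yaw -0.0897 turn 0.13 shift units [ -7.4  -15.67  -0.59] t 64.75 open 0.436
```

>>> move_arm --commands '[-0.95, 0, 0, 0, -0.95, 0, 0, 0, -0.95, 0, 0, 0, -0.95, 0, 0, 0, -0.95, 0, 0, 0, -0.95, 0, 0, 0, -0.95, 0, 0, 0, -0.95, 0, 0, 0.13, 0, -0.98, -0.037, 0, 0, -0.98, -0.037, 0, 0, -0.98, -0.037, 0, 0, -0.98, -0.037, 0, 0, -0.98, -0.037, 0, 0, -0.98, -0.037, 0, 0, -0.98, -0.037, 0, 0, -0.98, -0.037, 0, 0, -0.98, -0.037, 0, 0, -0.98, -0.037, 0, 0, -0.98, -0.037, 0, 0, -0.98, -0.037, 0]'

```text
time: 67.25
eef_pos: [0.4915, -0.2542, 0.2827]
tcp_rot: [0.036, 0.706, -0.036, 0.706]
contact_force: [0.6, -0.4, -3.3]
opening: 0.434
```

>>> move_arm --commands '[0, -0.98, -0.037, 0, 0, -0.98, -0.037, 0, 0, -0.98, -0.037, 0, 0, -0.98, -0.037, 0, 0.9, 0, 0, 0, 0.9, 0, 0, 0, 0.9, 0, 0, 0, 0.9, 0, 0, 0, 0.9, 0, 0, 0, 0.9, 0, 0, 0, 0, 0, 0, 0, 0, 0, 0, 0]'

```text
time: 68.75
eef_pos: [0.4789, -0.3517, 0.149]
tcp_rot: [0.036, 0.706, -0.036, 0.707]
contact_force: [0.0, 0.5, -2.8]
opening: 0.436
```

Run:
```python
from h import *
im,s=snap('wrist','w26'); crop('w26','w26b',0,0,512,384,1.5)
go([.479,-.3505,.034],-.101)
```

```text
pos [ 0.4791 -0.3518  0.1496] yaw -0.1014 turn -0.0 shift units [ 4.62  0.06 -0.02] t 68.8 open 0.442
```

View pics/w26b.png

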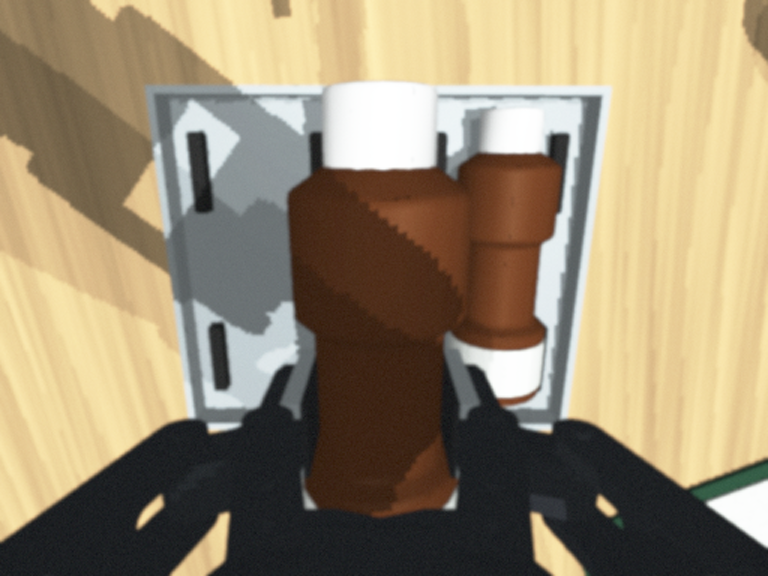

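Ribs at columns 318 and 443 bracket the bottle at 380, so I'll lower it.

>>> move_arm --commands '[0.95, 0, -0.02, 0, 0.95, 0, 0, 0, 0.95, 0, 0, 0, 0.85, 0, 0, 0, 0.6, 0, 0, 0, 0.3, 0, 0, 0, 0, 0, 0, 0, 0, 0, 0, 0]'

```text
time: 69.8
eef_pos: [0.4788, -0.3516, 0.0346]
tcp_rot: [0.035, 0.706, -0.036, 0.707]
contact_force: [-0.7, 0.6, 2.7]
opening: 0.434
```

>>> move_arm --commands '[0, 0, 0, 0, 0, 0, 0, 0, 0, 0, 0, 0]' --jaw 52

```text
time: 70.18
eef_pos: [0.4781, -0.3509, 0.0333]
tcp_rot: [0.036, 0.706, -0.036, 0.706]
contact_force: [-0.3, 0.6, 0.9]
opening: 0.611
```

>>> move_arm --commands '[-0.95, 0, 0, 0, -0.95, 0, 0, 0, -0.95, 0, 0, 0, -0.95, 0, 0, 0, -0.95, 0, 0, 0, -0.95, 0, 0, 0, -0.95, 0, 0, 0, -0.95, 0, 0, 0, -0.95, 0, 0, 0, -0.95, 0, 0, 0, -0.2, 0, 0, -0.13, 0, 0, 0, 0]'

```text
time: 71.68
eef_pos: [0.4779, -0.3507, 0.2752]
tcp_rot: [0.032, 0.706, -0.032, 0.706]
contact_force: [-0.8, 0.2, -0.5]
opening: 0.603
```

Run:
```python
from h import *
im,s=snap('wrist','w27'); crop('w27','w27b',0,0,512,384,1.5)
im,_=snap('scene','sc27'); crop('sc27','sc27b',60,120,300,270,3.3)
go([.4595,.0453,.28],-.0895)
```

```text
pos [ 0.4775 -0.3503  0.274 ] yaw -0.09 turn -0.01 shift units [-0.21 15.7  -2.13] t 71.775 open 0.609
```

View pics/w27b.png

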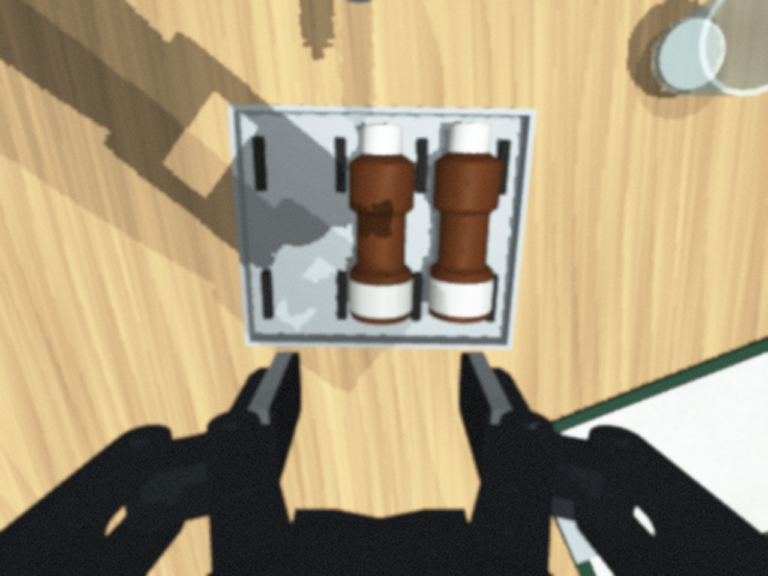

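View pics/sc27b.png

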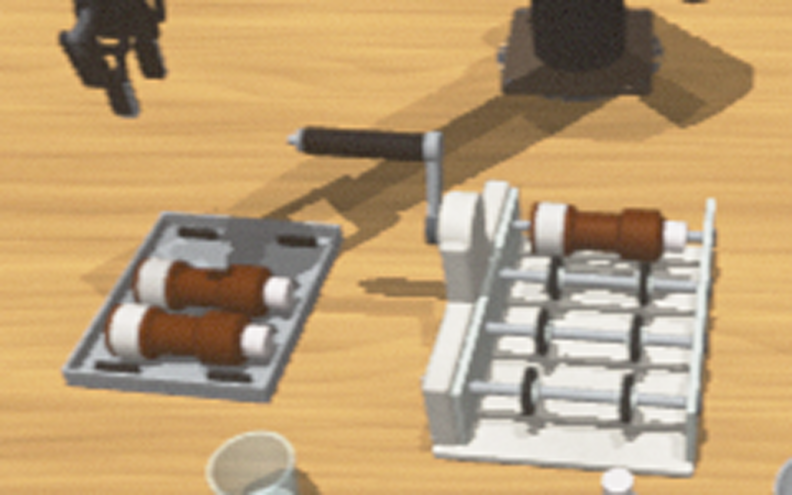

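>>> move_arm --commands '[-0.3, 0, 0, 0, 0, 0.98, -0.133, 0, 0, 0.98, -0.133, 0, 0, 0.98, -0.133, 0, 0, 0.98, -0.133, 0, 0, 0.98, -0.133, 0, 0, 0.98, -0.133, 0, 0, 0.98, -0.133, 0, 0, 0.98, -0.133, 0, 0, 0.98, -0.133, 0, 0, 0.98, -0.133, 0, 0, 0.98, -0.133, 0, 0, 0.98, -0.133, 0, 0, 0.98, -0.133, 0, 0.8, 0.98, -0.133, 0, 0.8, 0.98, -0.133, 0, 0.8, 0.98, -0.133, 0, 0.8, 0, 0, 0, 0.8, 0, 0, 0, 0, 0, 0, 0]'

```text
time: 74.28
eef_pos: [0.4585, 0.0454, 0.1815]
tcp_rot: [0.032, 0.708, -0.031, 0.705]
contact_force: [0.8, -0.3, 0.3]
opening: 0.611
```

>>> move_arm --commands '[0, 0, 0, 0]'

```text
time: 74.4
eef_pos: [0.4604, 0.0447, 0.184]
tcp_rot: [0.032, 0.706, -0.032, 0.707]
contact_force: [-0.2, -0.5, 0.0]
opening: 0.609
```

Run:
```python
from h import *
im,s=snap('wrist','w28'); crop('w28','w28b',0,0,512,384,1.5)
go([.4595,.0453,.0945],-.0895)
```

```text
pos [0.4607 0.0446 0.1843] yaw -0.0898 turn -0.0 shift units [ 3.59  0.03 -0.06] t 74.45 open 0.61
```

View pics/w28b.png

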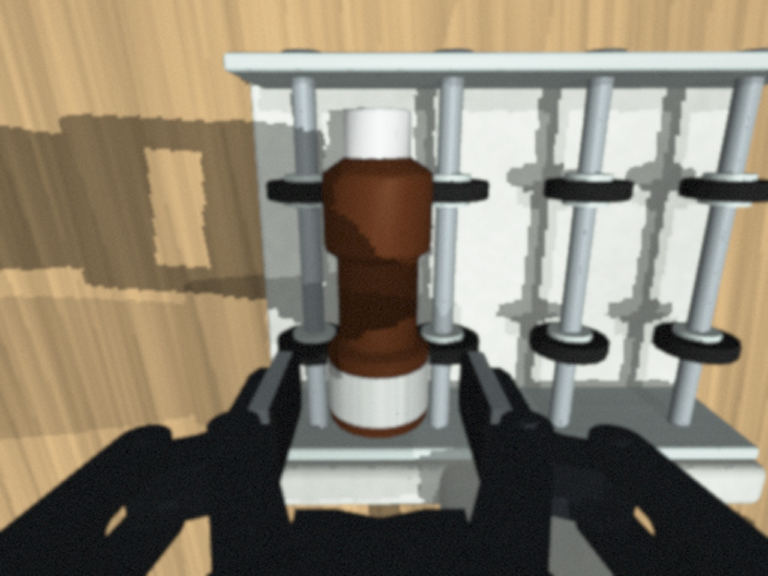

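>>> move_arm --commands '[0.95, 0.03, -0.06, 0, 0.95, 0, 0, 0, 0.95, 0, 0, 0, 0.7, 0, 0, 0, 0, 0, 0, 0, 0, 0, 0, 0]'

```text
time: 75.2
eef_pos: [0.4598, 0.0452, 0.0957]
tcp_rot: [0.032, 0.706, -0.032, 0.707]
contact_force: [1.0, -0.2, -0.4]
opening: 0.607
```

>>> move_arm --commands '[0, 0, 0, 0, 0, 0, 0, 0, 0, 0, 0, 0, 0, 0, 0, 0]' --jaw 30

```text
time: 75.7
eef_pos: [0.4597, 0.0452, 0.0963]
tcp_rot: [0.032, 0.706, -0.032, 0.707]
contact_force: [-2.5, 0.1, 5.2]
opening: 0.436
```

Run:
```python
from h import *
go([.4133,-.3438,.28],-.101)
```

```text
pos [0.4597 0.0452 0.0963] yaw -0.0897 turn 0.13 shift units [ -7.34 -15.67  -0.26] t 75.7 open 0.436
```

>>> move_arm --commands '[-0.95, 0, 0, 0, -0.95, 0, 0, 0, -0.95, 0, 0, 0, -0.95, 0, 0, 0, -0.95, 0, 0, 0, -0.95, 0, 0, 0, -0.95, 0, 0, 0, -0.95, 0, 0, 0.13, 0, -0.98, -0.016, 0, 0, -0.98, -0.016, 0, 0, -0.98, -0.016, 0, 0, -0.98, -0.016, 0, 0, -0.98, -0.016, 0, 0, -0.98, -0.016, 0, 0, -0.98, -0.016, 0, 0, -0.98, -0.016, 0, 0, -0.98, -0.016, 0, 0, -0.98, -0.016, 0, 0, -0.98, -0.016, 0, 0, -0.98, -0.016, 0]'

```text
time: 78.2
eef_pos: [0.4237, -0.2472, 0.284]
tcp_rot: [0.036, 0.706, -0.036, 0.706]
contact_force: [0.1, -0.2, -3.2]
opening: 0.438
```

>>> move_arm --commands '[0, -0.98, -0.016, 0, 0, -0.98, -0.016, 0, 0, -0.98, -0.016, 0, 0, -0.98, -0.016, 0, 0.9, 0, 0, 0, 0.9, 0, 0, 0, 0.9, 0, 0, 0, 0.9, 0, 0, 0, 0.9, 0, 0, 0, 0.9, 0, 0, 0, 0, 0, 0, 0, 0, 0, 0, 0]'

```text
time: 79.7
eef_pos: [0.4131, -0.3448, 0.1503]
tcp_rot: [0.035, 0.706, -0.036, 0.707]
contact_force: [-0.6, -0.2, -2.6]
opening: 0.437
```

Run:
```python
from h import *
im,s=snap('wrist','w29'); crop('w29','w29b',0,0,512,384,1.5)
go([.4133,-.3438,.0355],-.101)
```

```text
pos [ 0.4133 -0.345   0.1507] yaw -0.1013 turn -0.0 shift units [ 4.61  0.05 -0.01] t 79.75 open 0.432
```

View pics/w29b.png

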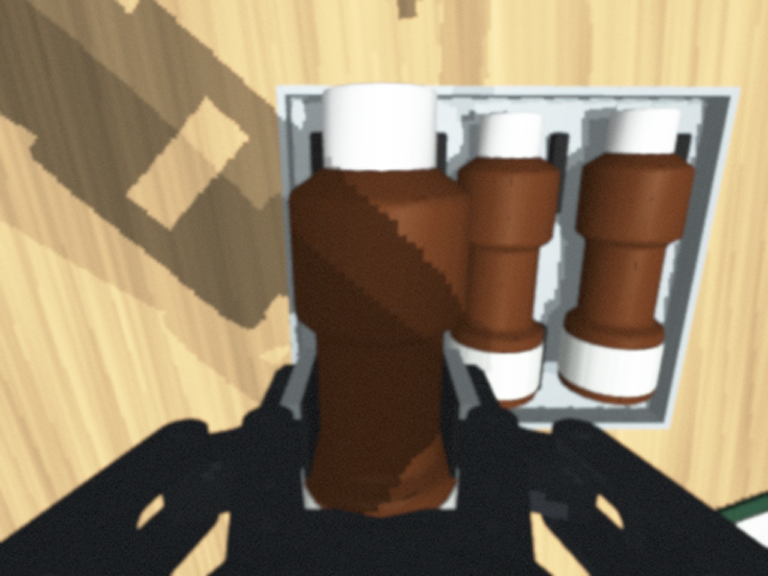

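>>> move_arm --commands '[0.95, 0.05, 0, 0, 0.95, 0, 0, 0, 0.95, 0, 0, 0, 0.85, 0, 0, 0, 0.6, 0, 0, 0, 0.3, 0, 0, 0, 0, 0, 0, 0, 0, 0, 0, 0]'

```text
time: 80.75
eef_pos: [0.4135, -0.3435, 0.0359]
tcp_rot: [0.035, 0.706, -0.036, 0.707]
contact_force: [-2.2, 1.6, 6.4]
opening: 0.436
```

>>> move_arm --commands '[0, 0, 0, 0, 0, 0, 0, 0, 0, 0, 0, 0]' --jaw 52

```text
time: 81.12
eef_pos: [0.413, -0.343, 0.0344]
tcp_rot: [0.036, 0.706, -0.036, 0.706]
contact_force: [-1.5, -0.5, 0.3]
opening: 0.61
```

>>> move_arm --commands '[-0.95, 0, 0, 0, -0.95, 0, 0, 0, -0.95, 0, 0, 0, -0.95, 0, 0, 0, -0.95, 0, 0, 0, -0.95, 0, 0, 0, -0.95, 0, 0, 0, -0.95, 0, 0, 0, -0.95, 0, 0, 0, -0.95, 0, 0, 0, 0, 0, 0, 0, 0, 0, 0, 0]'

```text
time: 82.62
eef_pos: [0.4126, -0.3424, 0.2706]
tcp_rot: [0.036, 0.707, -0.035, 0.706]
contact_force: [0.4, -1.0, -0.3]
opening: 0.61
```

Run:
```python
from h import *
im,s=snap('wrist','w30'); crop('w30','w30b',0,0,512,384,1.5)
im,_=snap('scene','sc30'); crop('sc30','sc30b',0,0,512,384,1.5)
im,_=snap('side','sd30'); crop('sd30','sd30b',180,180,380,384,2.9)
print(s['contact_force'],s['eef_pos'],s['time'])
```

```text
[ 0.42817984 -1.03204414 -0.33889258] [ 0.41258049 -0.34242163  0.27057914] 82.625
```

View pics/w30b.png

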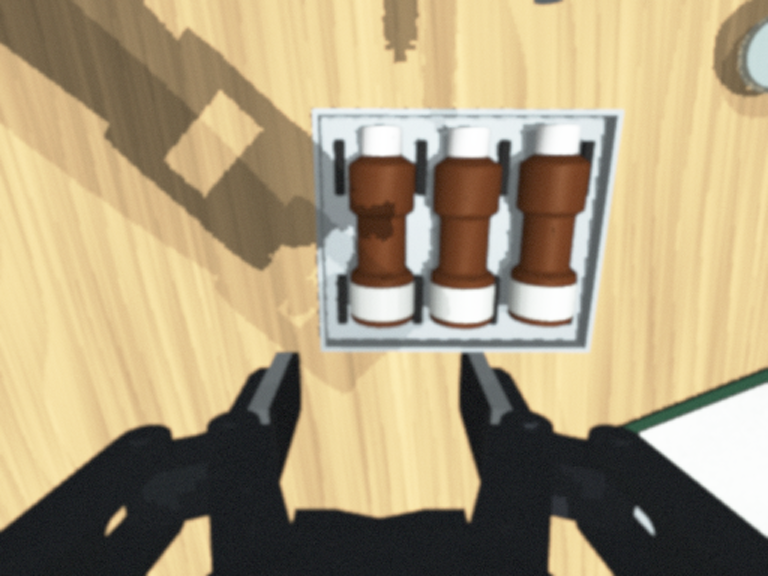

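View pics/sc30b.png

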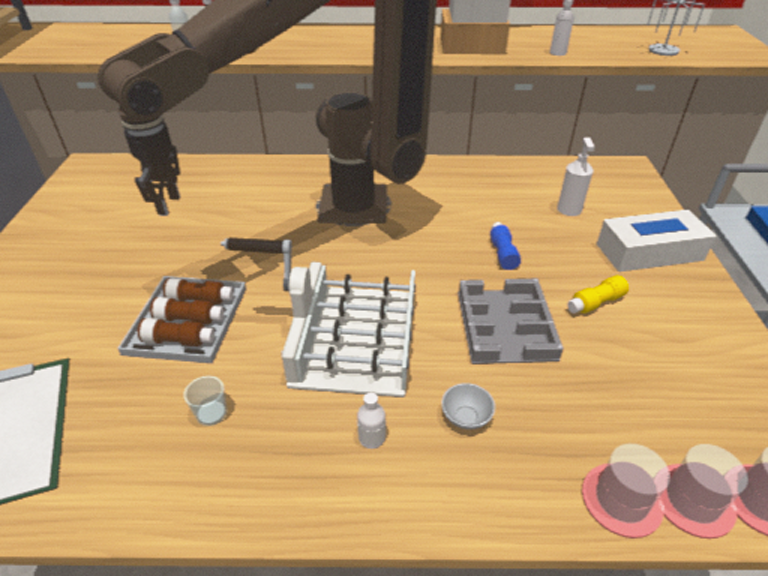

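View pics/sd30b.png

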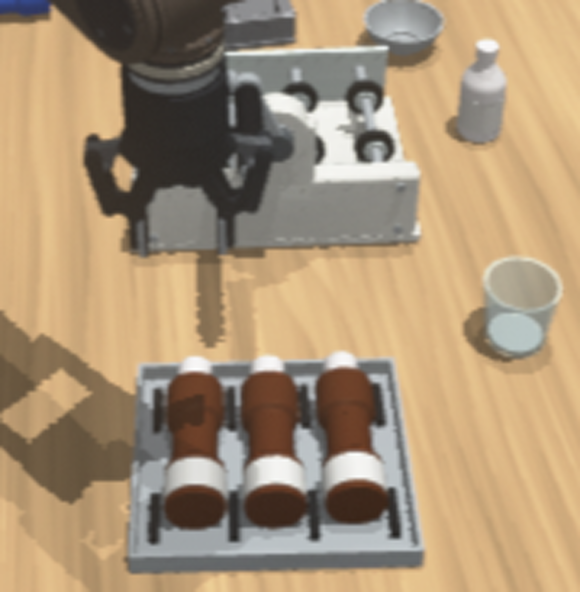

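>>> move_arm --commands '[0, 0, 0, 0, 0, 0, 0, 0, 0, 0, 0, 0, 0, 0, 0, 0, 0, 0, 0, 0, 0, 0, 0, 0]'

```text
time: 83.52
eef_pos: [0.4129, -0.3428, 0.2719]
tcp_rot: [0.036, 0.706, -0.036, 0.706]
contact_force: [-0.5, -0.8, -0.3]
opening: 0.608
```

Run:
```python
from h import *
a=cv2.imread('pics/sc30.png').astype(int); im,_=snap('scene','sc31'); d=np.abs(a-im[:,:,::-1].astype(int)).max(2); print((d>60).sum())
print(ctrl.sign_off())
```

```text
28
the job is handed in; nothing more can be done
None
```

The job is done and handed in at about 84 s; the hand-in gave no verdict.

- **Loading:** All three amber bottles went from the transport tray into the three troughs, each let go and sitting on the wheels.
- **Cranking:** I held the sleeve throughout and turned the crank six full turns plus about 15° one way, towards negative. By the hand's path it ended near −38 rad; the crank angle itself was not measured directly. The pictures after each turn showed all bottles riding, with no visible drift.
- **Unloading:** The bottles now lie in the three places of the ready tray.

**Last checks:** The final pictures show each bottle lying level between its ribs, with the tray flat. The bowl, the saline bottle, the jar and the blue and yellow look-alikes are where they started. The gripper was open and about 0.24 m above the tray. A last scene comparison over about one second showed only 28 changed pixels, which I took as noise and did not look at further.

No check failed. The one disagreement was small: my camera fits of the roller and ready tray differed by a few mm to about 12 mm. For the tray I used the fit from the wrist camera, and the grasps and placings then came out as planned.

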